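# Fit the hub whose keyway matches the test shaft

### The arm

A 6-joint arm with a two-finger parallel gripper is mounted at the origin on the work surface. World frame = base frame: x ahead of the robot, y to its left, z up, the work surface at z = 0. Lengths are in mm, angles in rad, forces in N, time in s.
With the tool pointing down it reaches from about 300 to 775 mm from the base axis. Payload 14.6 kg.
Tool frame: the origin (TCP) lies at the very end of the fingers, on their centre line; the grasp point (between the pads) lies manip.grasp_offset behind it (manip.grasp_offset is the distance from the TCP to the grasp point, in mm); z points along the fingers, y is the direction in which the jaws open and shut (so a half turn about z gives the same grasp; the last joint's range is limited). The gripper opens to 94 mm and grips with 3 to 60 N. Pads are 16 mm wide; open, the fingers measure 119 mm over their backs; the gripper's body (75 mm by 177 mm) begins 78 mm behind the grasp point.
Start: joints at [-1.261, 0.3, 1.521, -0, 1.321, -0.067], TCP at [202.363, -511.408, 205.446] pointing down, gripper open.
Joint ranges: [-3.03, 3.03], [-0.79, 2.21], [0.23, 2.52], [-1.04, 4.18], [0, 3.07], [-2.55, 2.55]. Speed limits (rad/s): [2.22, 2.22, 2.57, 3.14, 3.14, 3.14].

### API

Orientations are given as [roll, pitch, yaw] about the fixed x, y, z axes, in that order (R = Rz(yaw) Ry(pitch) Rx(roll)).
In Python, from cell import manip gives the robot as it stands.
- The arm moves only by the tool send_rows, never from a script. Its argument "commands" is a list of rows, each a list of 2 entries, a list of its own where there are three numbers: the shift along the tool's x, y, z in m, then the turn about the tool's z in rad. A call has exactly 8 rows; each row is the pose to reach, as a shift and turn from the pose commanded when the call began, along the tool's axes at that moment; what a row does not reach only later rows make up. A row lasts 1/12 s, in which the tool goes at most 41.7 mm and 7.16 degrees, less where a joint would pass 70% of its speed; a pose out of reach is approached as far as the arm can. A call with a gripper value outside its range is refused whole. "hand" is the closure, from -1 (fully open) to 1 (shut), so that 0 is half open, set as the call begins (left out, the last holds). The fingers move at their own pace and stop on an object; "force" is the grip in N (left out, the last holds). Time passes only in rows, so rows that repeat a pose let the fingers close, or fill a call up. It gives the time, the measured TCP pose, the force and the opening at its end, in the units of the state.
- manip.read_state(): the state, without advancing time (a new reading comes with each control period).
- manip.camera(name): name is "scene" or "top" or "wrist"; returns the picture (400x640x3 uint8, red, green, blue); there is no depth.
- manip.camera_model(name): a dict with "K" (3x3 intrinsics, pixels), "eye" and "attitude" of the camera in the world; the wrist camera has in their place "mount" (4x4, takes a point from camera to tool coordinates, whose origin is the TCP and whose axes are the flange's). Camera axes: x right, y down, z forward; pixel columns grow to the right and rows downward; lengths in mm; the calibration is good to about 2 mm. The wrist camera is an equidistant fisheye: a pixel r from the principal point sees the ray r / f radians off the axis. A picture is of the moment at which its call begins: read the wrist's pose just before it. camera_model takes no time and is no camera call.
- manip.sign_off(): hands the job in, once; it reports no verdict.
The state is a dict: "clock": time; "joints": joint angles; "qd": joint speeds; "effort": joint torques, N m; "eef_pos": TCP position; "eef_rot": TCP orientation; "wrist_force": force on the tool from outside, world axes, zero at the start; "moment": the same for the moment, N m; "finger_gap": finger opening in mm.
Only numpy, scipy, OpenCV 4.12 (cv2) and the standard library are available. Lean on these libraries where they do the work, as an engineer would, in place of code of your own. Each camera call takes 0.05 s, during which the arm holds its last target.

### The job

Pull the test rig's guard door right down, then find the one of the three hubs whose keyway meets the key of the leaning test shaft while its ear lies in the open low side of the seat, and fit that hub fully home on the shaft, flat on its seat. Let go of it and push the guard door shut again; leave the other two hubs and everything else on the bench where they are.

Things in the scene. Friction and masses are not known exactly. Their poses are not given: they have to be found in the camera images.
- hub_a: aluminium hub, 0.22 kg, standing flange down. Flange 60 mm across, 10 mm thick; on it a boss 46 (x) by 40 mm (y, between flats), top 45 mm above the underside; 24 mm through bore. Ear 14 mm wide, to 52 mm from the axis towards -x. Keyway 10 mm wide, to 16.5 mm from the axis, full height, on the -x side (the same side as the ear). Origin: centre of underside, z up the bore
- hub_b: aluminium hub, 0.22 kg, standing flange down. Flange 60 mm across, 10 mm thick; on it a boss 46 (x) by 40 mm (y, between flats), top 45 mm above the underside; 24 mm through bore. Ear 14 mm wide, to 52 mm from the axis towards -x. Keyway 10 mm wide, to 16.5 mm from the axis, full height, on the +x side (directly opposite the ear). Origin: centre of underside, z up the bore
- hub_c: aluminium hub, 0.22 kg, standing flange down. Flange 60 mm across, 10 mm thick; on it a boss 46 (x) by 40 mm (y, between flats), top 45 mm above the underside; 24 mm through bore. Ear 14 mm wide, to 52 mm from the axis towards -x. Keyway 10 mm wide, to 16.5 mm from the axis, full height, on the +y side (a quarter turn from the ear). Origin: centre of underside, z up the bore
- hub_a_ear (a point): point in hub_a's ear, 45 mm from the bore axis, 5 mm above the underside
- hub_b_ear (a point): point in hub_b's ear, 45 mm from the bore axis, 5 mm above the underside
- hub_c_ear (a point): point in hub_c's ear, 45 mm from the bore axis, 5 mm above the underside
- seat: flat seat of the keyed test shaft, fixed in the rig behind the door. Origin: where the shaft axis leaves the seat. z runs up the shaft, leaning 30 degrees from vertical towards the door; -x points downhill to the door. A fitted hub's frame coincides with this one (2 mm radial play, 8 degrees twist). Rims 8 mm high uphill (34 mm from the axis) and on both y sides (34.5 to 42.5 mm)
- shaft_tip (a point): tip of the steel test shaft, 50 mm up its axis from the seat. Shaft 20 mm across, the last 8 mm a cone
- key_top (a point): upper end of the shaft's key, 40 mm above the seat. The key is 6 mm wide, on the seat's +x (uphill) side, reaches 14.5 mm from the axis and runs down to the seat; its last 6 mm taper
- seat_gap (a point): point over the seat's rimless low side (the gap for the ear), at (-45, 0, 5) mm in the seat's frame, where the ear point of a fitted hub lies
- rig: the rig that carries seat and door: base 175 x 204 mm, two side cheeks (inner faces 188 mm apart, tops 86 mm above the table), open at the top and back. Origin on the table below the middle of the door's plane (4 mm behind the hinge line); x points from the door to the back. The seat's origin is at (95, 0, 75) mm in this frame
- guard (a joint): guard door of the rig, hinged along its bottom edge, swings towards the robot's side: 0 shut (upright), 1.3 rad fully down (stop). A stiff hinge (about 0.42 N m) leaves it at any angle. Sheet panel 180 mm wide, 6 mm thick, its top edge 115 mm above the hinge
- guard_handle (a point): middle of the door's bar handle: a round bar 12 mm thick and 100 mm long, level along the rig's y, standing beyond the door's free edge in the plane of the panel, 160 mm from the hinge line and 45 mm clear of the panel's edge; its two stems are at +-46 mm. Free to pinch from above with the door shut or down
- guard_hinge (a point): middle of the door's hinge line, 22 mm above the table, axis along the rig's y
- tape: bystander: cardboard ring 100 mm across, 48 mm tall; origin under its centre
- spanner: bystander: steel spanner 180 mm long lying flat; origin under its middle
- carton: bystander: cardboard box 120 x 90 x 70 mm; origin under its centre
- tub: bystander: white plastic tub 96 mm across, 85 mm tall; origin under its centre
- psu: bystander: flat metal power unit 160 x 95 x 35 mm; origin under its centre
- jar: bystander: white jar 60 mm across, 85 mm tall; origin under its centre
- bracket: bystander: steel angle bracket 70 x 40 x 54 mm; origin under its foot
Not all that is in view belongs to the job. What is shaped like the hub_b but blue, green or red is not meant.

How it is judged (in metres and radians):
On the way, in this order (a step that is already met when the one before it is completed fails the run):
1. the guard door is pulled down (value of joint guard above 1.15 rad), for 0.2 s.
2. the matching hub is fully home on the keyed shaft and let go, with the door still down (distance between hub_b and seat below 0.005 m and angle between the z axis of hub_b and the z axis of seat, either way round below 0.08 rad and distance between hub_b_ear and seat_gap below 0.012 m and contact force between the fingers and hub_b below 0.1 N and value of joint guard above 1 rad), for 0.2 s.
At the end, for the whole second after the job is handed in: hub_b is on the test shaft, its underside centre within 5 mm of the seat's origin, its bore axis within 0.08 rad of the shaft, its ear point within 12 mm of the seat's gap point, released and at rest; the guard door is shut (below 0.1 rad) (distance between hub_b and seat below 0.005 m and angle between the z axis of hub_b and the z axis of seat, either way round below 0.08 rad and distance between hub_b_ear and seat_gap below 0.012 m and contact force between the fingers and hub_b below 0.1 N and value of joint guard below 0.1 rad and linear speed of hub_b below 0.02 m/s); the robot touches nothing.
It fails at once if one of the other hubs is moved more than 30 mm (distance of any of hub_a, hub_c from where it was at the start of the episode above 0.03 m).
It fails at once if a bystander is moved more than 40 mm (distance of any of tape, spanner, carton, tub, psu, jar, bracket from where it was at the start of the episode above 0.04 m).
It also fails if it takes over 72 s, if anything falls off the work surface, if the arm or the gripper's body presses on something with over 40 N, if the wrist force passes 120 N, or if a joint passes its speed limit or range.

## Working session

There is one attempt and no reset: what is moved stays moved. The work goes in short steps, Python scripts to look and compute and a tool call to move; the robot and the scene stay as the last step left them, time stands still between calls to the robot, and variables do not carry over. Pictures are saved under pics/ and viewed, and the job is handed in when it is done.

Besides the shell and the picture viewer there is one more tool, called by a JSON object that holds its "name" and its "arguments", one argument or row to a line. send_rows: Moves the arm, as the interface text tells. Its arguments: {"type":"object","properties":{"commands":{"type":"array","items":{"type":"array"}},"hand":{"type":"number"},"force":{"type":"number"}},"required":["commands"]}

I'll start with the state, the calibration and pictures from all three cameras.

```bash
ls; mkdir -p pics; python3 - <<'E'
from cell import manip
import cv2, numpy as np
np.set_printoptions(precision=4,suppress=True)
print(manip.read_state()); print(manip.grasp_offset)
for n in ["scene","top","wrist"]:
    m=manip.camera_model(n); print(n,m)
    im=manip.camera(n); cv2.imwrite(f"pics/{n}0.png",cv2.cvtColor(im,cv2.COLOR_RGB2BGR))
E
```

```text
pics
{'clock': 0.0, 'joints': array([-1.2606,  0.3005,  1.5216,  0.    ,  1.3207, -0.0666]), 'qd': array([-0.0004,  0.0012, -0.0015,  0.0002,  0.001 ,  0.0002]), 'effort': array([  0.002 , -53.1806, -35.2735,   0.0709,   0.0245,  -0.0001]), 'eef_pos': array([ 202.2995, -511.1556,  204.8834]), 'eef_rot': array([-3.1404, -0.0001,  0.3768]), 'wrist_force': array([0.1521, 0.2825, 0.2726]), 'moment': array([0.0268, 0.0511, 0.015 ]), 'finger_gap': 93.89533338608203}
18.8
scene {'K': array([[437.1535,   0.    , 311.8643],
       [  0.    , 437.1535, 196.703 ],
       [  0.    ,   0.    ,   1.    ]]), 'eye': array([1167.1771,  724.6931,  968.3894]), 'attitude': array([-2.2708,  0.0038,  2.4076])}
top {'K': array([[414.1059,   0.    , 320.8593],
       [  0.    , 414.1059, 202.087 ],
       [  0.    ,   0.    ,   1.    ]]), 'eye': array([ 333.5843,    2.3523, 1620.2995]), 'attitude': array([-3.0088,  0.0015, -1.5683])}
wrist {'K': array([[309.7069,   0.    , 317.5009],
       [  0.    , 309.7069, 195.0281],
       [  0.    ,   0.    ,   1.    ]]), 'mount': array([[  -0.0003,   -0.9603,   -0.279 ,   81.1536],
       [   1.    ,   -0.0002,   -0.0003,    0.0893],
       [   0.0003,   -0.279 ,    0.9603, -179.4747],
       [   0.    ,    0.    ,    0.    ,    1.    ]])}
```

View pics/scene0.png

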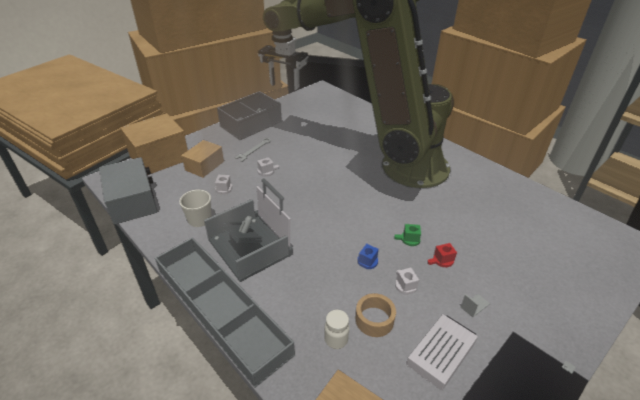

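View pics/top0.png

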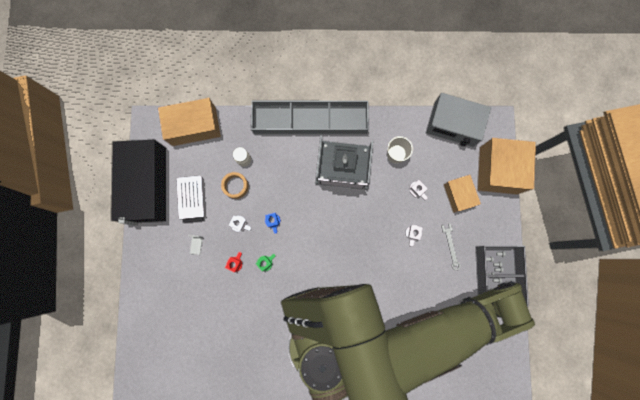

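View pics/wrist0.png

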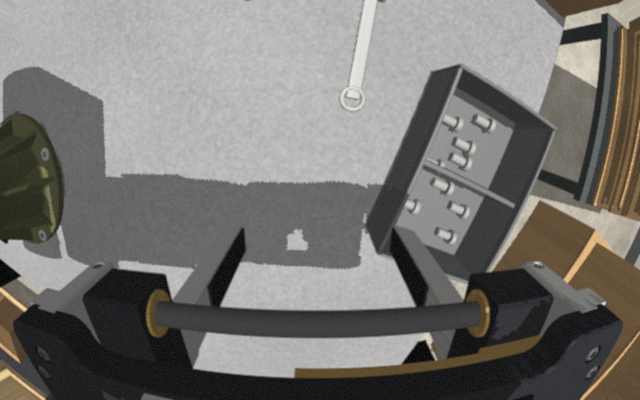

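Three plain aluminium hubs are in the top view, near (238,223), (419,189) and (415,234). The coloured decoys are blue (272,222), green (265,263) and red (234,262). The rig is at about (345,165). Next I'll write helpers and take enlarged crops.

```bash
cat > h.py <<'E'
import numpy as np, cv2
from scipy.spatial.transform import Rotation as Ro
from cell import manip
np.set_printoptions(precision=4,suppress=True)
def R(rpy): return Ro.from_euler('xyz',rpy).as_matrix()
def cam(n,state=None):
    m=manip.camera_model(n)
    if n!='wrist': return m['K'],R(m['attitude']),np.array(m['eye'])
    s=state; M=m['mount']; Rt=R(s['eef_rot'])
    return m['K'],Rt@M[:3,:3],Rt@M[:3,3]+s['eef_pos']
def ray(n,px,state=None):
    K,Rc,e=cam(n,state); u=(np.array(px,float)-K[:2,2])/K[0,0]
    if n=='wrist':
        r=np.linalg.norm(u); d=np.r_[u*(np.sin(r)/r if r>1e-9 else 1),np.cos(r)]
    else: d=np.r_[u,1]
    d=Rc@d; return e,d/np.linalg.norm(d)
def plane(n,px,z,state=None):
    e,d=ray(n,px,state); return e+d*(z-e[2])/d[2]
def proj(n,P,state=None):
    K,Rc,e=cam(n,state); p=Rc.T@(np.array(P,float)-e)
    if n=='wrist':
        t=np.arctan2(np.hypot(p[0],p[1]),p[2]); q=p[:2]/max(np.hypot(p[0],p[1]),1e-9)*t
    else: q=p[:2]/p[2]
    return q*K[0,0]+K[:2,2]
def cross(rays):
    A=np.zeros((3,3));b=np.zeros(3)
    for e,d in rays:
        M=np.eye(3)-np.outer(d,d);A+=M;b+=M@e
    P=np.linalg.solve(A,b); return P,[np.linalg.norm((np.eye(3)-np.outer(d,d))@(P-e)) for e,d in rays]
def shot(n,name):
    s=manip.read_state(); im=cv2.cvtColor(manip.camera(n),cv2.COLOR_RGB2BGR); cv2.imwrite(f'pics/{name}.png',im); np.save(f'pics/{name}.npy',s,allow_pickle=True); return s,im
def load(name): return np.load(f'pics/{name}.npy',allow_pickle=True).item(),cv2.imread(f'pics/{name}.png')
def crop(im,x0,y0,x1,y1,k,name): cv2.imwrite(f'pics/{name}.png',cv2.resize(im[y0:y1,x0:x1],None,fx=k,fy=k,interpolation=cv2.INTER_CUBIC))
E
python3 - <<'E'
from h import *
t=cv2.imread('pics/top0.png'); s=cv2.imread('pics/scene0.png')
a=cv2.resize(t[165:255,370:450],None,fx=4.4,fy=4.4,interpolation=cv2.INTER_CUBIC)
b=cv2.resize(t[130:220,300:400],None,fx=4.4,fy=4.4,interpolation=cv2.INTER_CUBIC)
cv2.imwrite('pics/tc.png',np.hstack([b,a]))
crop(s,170,140,330,290,5,'sc')
for p in [(238,223),(419,189),(415,234)]: print(p,plane('top',p,40),plane('top',p,10))
for p in [(322,139),(371,145),(317,184),(368,188)]: print(p,plane('top',p,86))
E
```

```text
(238, 223) [463.1826 322.0077  40.    ] [465.6428 328.076   10.    ]
(419, 189) [ 596.5022 -373.9491   40.    ] [ 601.4934 -381.0927   10.    ]
(415, 234) [ 422.7727 -353.6985   40.    ] [ 424.4658 -360.4576   10.    ]
(322, 139) [781.3298   1.3994  86.    ]
(371, 145) [ 758.1831 -185.2107   86.    ]
(317, 184) [607.0466  19.8327  86.    ]
(368, 188) [ 592.2283 -171.7003   86.    ]
```

View pics/tc.png

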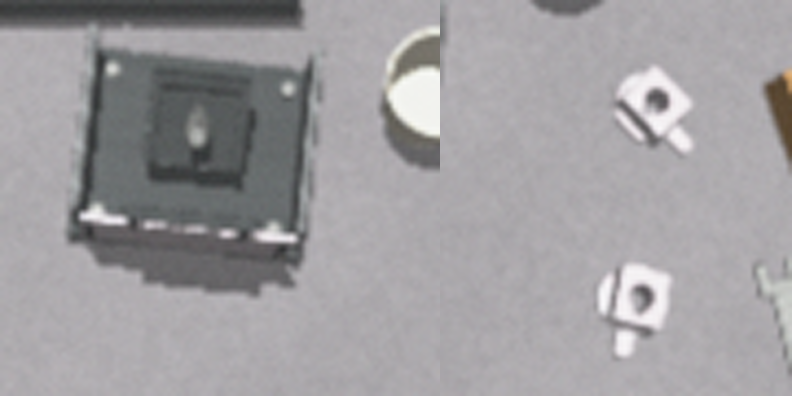

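View pics/sc.png

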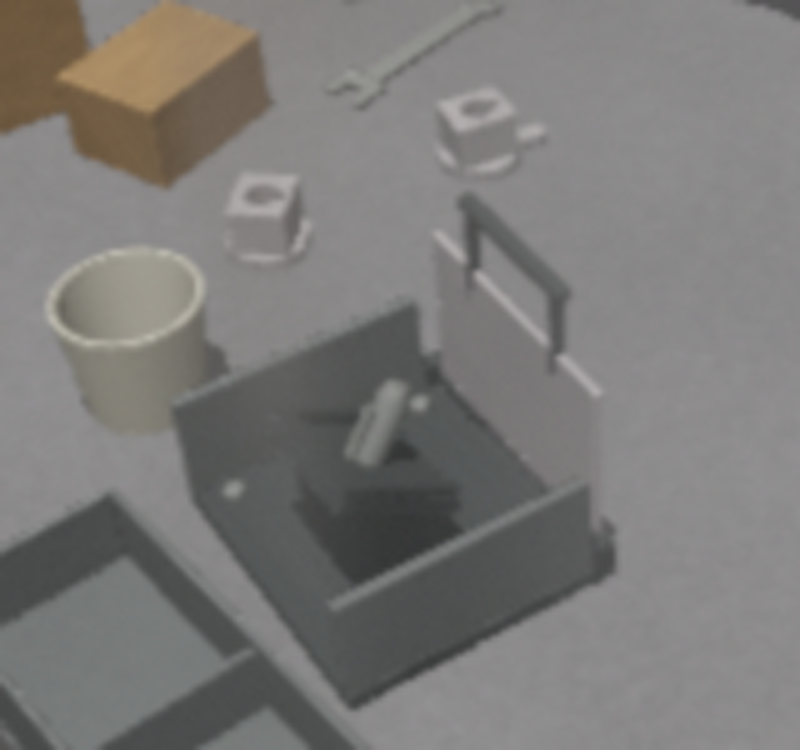

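In the top crop, the rig is open with its shaft leaning toward the door. The door's edge is the white strip at roughly (345,180). The tool always points down, so the hub will have to pivot about the jaw axis in the fingers to take the 30° lean. To read the keyways I'll move the wrist camera over the two right-hand hubs.

{"name": "send_rows", "arguments": {
  "commands": [
    [[0.03,-0.006,-0.012],0],
    [[0.065,-0.013,-0.025],0],
    [[0.1,-0.02,-0.037],0],
    [[0.135,-0.027,-0.05],0],
    [[0.17,-0.034,-0.063],0],
    [[0.205,-0.041,-0.075],0],
    [[0.24,-0.048,-0.09],0],
    [[0.27,-0.055,-0.1],0]
  ],
  "hand": -1
}}

```text
clock: 0.82
eef_pos: [434.9, -359.5, 306.6]
eef_rot: [3.141, -0.0, 0.377]
wrist_force: [-0.5, 0.2, -0.5]
finger_gap: 93.9
```

```bash
python3 - <<'E'
from h import *
s,im=shot('wrist','w1'); print(s['clock'],s['eef_pos'],s['eef_rot'],s['joints'],s['wrist_force'])
E
```

```text
0.8167 [ 434.8852 -359.4613  306.6078] [ 3.141  -0.0004  0.3773] [-0.7557  0.2781  1.3172  0.0001  1.5455  0.4377] [-0.5371  0.2477 -0.4749]
```

View pics/w1.png

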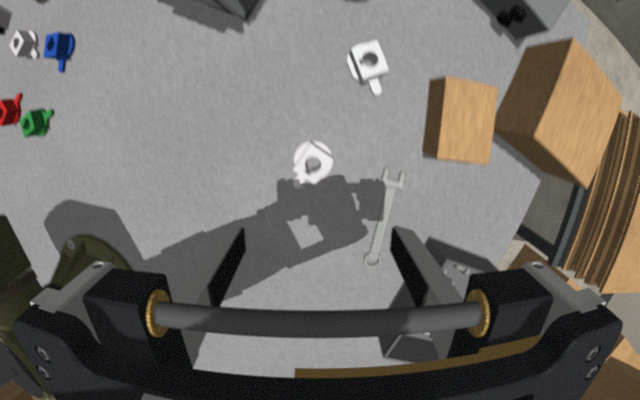

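```bash
python3 - <<'E'
from h import *
s,im=load('w1')
a=cv2.resize(im[130:200,280:350],None,fx=5.5,fy=5.5,interpolation=cv2.INTER_CUBIC)
b=cv2.resize(im[30:100,335:405],None,fx=5.5,fy=5.5,interpolation=cv2.INTER_CUBIC)
cv2.imwrite('pics/w1c.png',np.hstack([a,b]))
c=cv2.resize(im[20:80,0:80],None,fx=8,fy=8,interpolation=cv2.INTER_CUBIC)
cv2.imwrite('pics/w1d.png',c)
E
```

```text
(no output)
```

View pics/w1c.png

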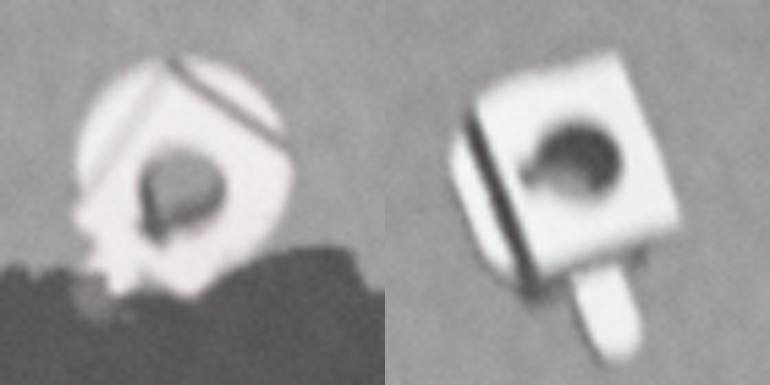

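View pics/w1d.png

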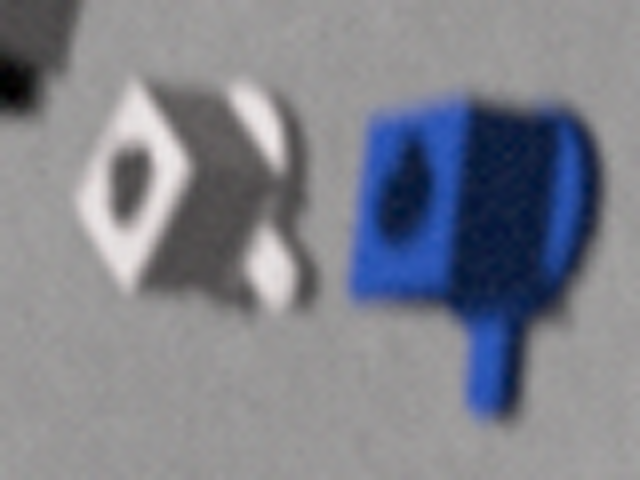

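The close crops show this:
- Near-right hub, w1 (313,163): keyway on the ear's side, so it's hub_a.
- Far-right hub, w1 (370,60): keyway a quarter turn from the ear, so it's hub_c.
- Remaining grey hub, on the left at w1 (24,44) and top (238,223): this should be hub_b. I'll check its keyway up close before gripping.

The door comes first, so I'm moving above the rig.

{"name": "send_rows", "arguments": {
  "commands": [
    [[0.022,-0.023,0.0],-0.12],
    [[0.044,-0.047,0.0],-0.245],
    [[0.066,-0.07,0.0],-0.37],
    [[0.088,-0.094,0.0],-0.49],
    [[0.11,-0.117,0.0],-0.615],
    [[0.132,-0.141,0.0],-0.74],
    [[0.154,-0.164,0.0],-0.86],
    [[0.176,-0.188,0.0],-0.98]
  ]
}}

```text
clock: 1.53
eef_pos: [527.9, -119.9, 305.3]
eef_rot: [-3.141, 0.0, 1.363]
wrist_force: [1.6, -1.3, 0.4]
finger_gap: 94.3
```

```bash
python3 - <<'E'
from h import *
s,im=shot('wrist','w2'); print(s['clock'],s['eef_pos'],s['eef_rot'],s['joints'],s['wrist_force'])
E
```

```text
1.5333 [ 527.9226 -119.9051  305.2782] [-3.1413  0.      1.3627] [-0.291   0.2251  1.3857 -0.      1.531  -0.0829] [ 1.6354 -1.2822  0.3835]
```

View pics/w2.png

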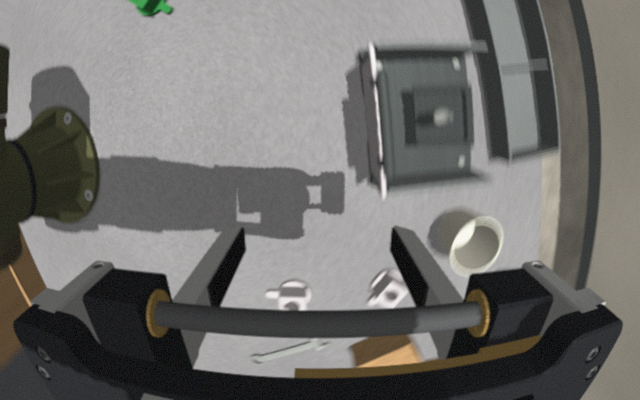

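```bash
python3 - <<'E'
from h import *
s,im=load('w2')
crop(im,335,30,495,210,5,'w2c') if False else crop(im,335,30,495,205,4.5,'w2c')
for p in [(371,44),(384,196)]: print(plane('wrist',p,86,s),plane('wrist',p,137,s))
E
```

```text
[628.6934  28.6045  86.    ] [617.9391  19.7718 137.    ]
[ 608.7793 -173.6603   86.    ] [ 600.572  -156.6236  137.    ]
```

View pics/w2c.png

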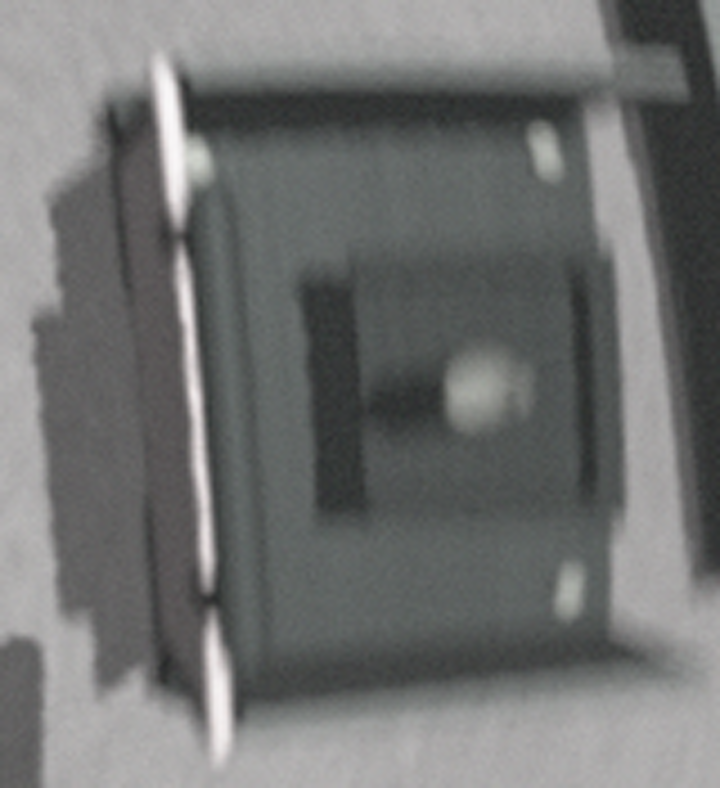

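```bash
python3 - <<'E'
from h import *
s,im=load('w2')
A=plane('wrist',(335+162/4.5,30+52/4.5),137,s);B=plane('wrist',(335+218/4.5,30+768/4.5),137,s)
print(A,B,np.linalg.norm(A-B),(A+B)/2,np.arctan2((A-B)[1],(A-B)[0])-np.pi/2)
for p in [(374.6,82.2),(381.7,162.9)]: print('stem',plane('wrist',p,137,s))
for p in [(380.5,74.4),(391.7,174)]: print('bar',plane('wrist',p,182,s))
yaw=np.arctan2((A-B)[1],(A-B)[0])-np.pi/2; o=(A+B)/2; o[2]=0
Rz=R([0,0,yaw])
c30,s30=np.cos(np.pi/6),.5
for n,l in dict(tip=(95-25,0,75+50*c30),handle=(0,0,182),hA=(0,50,182),hB=(0,-50,182),seat=(95,0,75),cheekL=(0,94,86),cheekR=(0,-94,86),backL=(170,94,86),backR=(170,-94,86),base_bl=(170,102,0),base_br=(170,-102,0)).items():
    P=o+Rz@np.array(l); 
    print(n,P,*( (proj(c,P,s)) for c in('wrist','scene','top')), (proj('wrist',P,s)-[335,30])*4.5)
E
```

```text
[618.5607  22.6032 137.    ] [ 599.0559 -162.2359  137.    ] 185.865384946258 [608.8083 -69.8164 137.    ] -0.10513396905586259
stem [612.7989 -24.2323 137.    ]
stem [ 604.0416 -116.6377  137.    ]
bar [611.3388 -19.6372 182.    ]
bar [ 604.806  -120.1471  182.    ]
tip [678.4218 -77.1622 118.3013] [430.8391 118.111 ] [252.2507 216.2893] [343.1563 163.5419] [431.2761 396.4994]
handle [608.8083 -69.8164 182.    ] [387.5308 124.5764] [271.593  189.9463] [342.1032 178.7867] [236.3885 425.594 ]
hA [614.0553 -20.0924 182.    ] [383.254   74.4306] [281.1617 199.1301] [328.0184 177.2952] [217.143  199.9376]
hB [ 603.5612 -119.5403  182.    ] [390.4476 173.6634] [262.4895 181.2089] [356.2032 180.2798] [249.514  646.4852]
seat [703.2837 -79.7857  75.    ] [436.5811 115.9325] [246.1341 230.7063] [343.2249 159.7153] [457.1151 386.6964]
cheekL [618.6727  23.6646  86.    ] [364.2521  48.7734] [291.2067 232.7928] [315.9933 180.9538] [131.6346  84.4801]
cheekR [ 598.9439 -163.2973   86.    ] [375.8849 190.2439] [257.5381 198.4261] [365.7402 186.2312] [183.9818 721.0974]
backL [787.734    5.8248  86.    ] [481.7619  49.2501] [238.566  259.3235] [320.8444 137.3688] [660.4284  86.6253]
backR [ 768.0052 -181.1372   86.    ] [486.3914 179.1887] [207.6701 220.5248] [369.8958 142.49  ] [681.2613 671.3492]
base_bl [788.5735  13.7806   0.    ] [456.22    52.2592] [243.391  281.7541] [318.9004 143.3023] [545.4902 100.1665]
base_br [ 767.1657 -189.093     0.    ] [461.9887 172.0488] [210.9138 239.4343] [369.3986 148.5863] [571.449  639.2195]
```

The measured door top edge comes out 186 mm long (180 expected), and the stems are 92.8 mm apart (92 expected). That puts the handle at about (608.5,-70,182) and the rig yaw at about -0.097. Now I'll move above the handle.

{"name": "send_rows", "arguments": {
  "commands": [
    [[0.008,0.008,0.009],-0.014],
    [[0.017,0.017,0.018],-0.028],
    [[0.026,0.027,0.028],-0.042],
    [[0.036,0.037,0.038],-0.057],
    [[0.046,0.048,0.049],-0.072],
    [[0.056,0.058,0.06],-0.09],
    [[0.065,0.0685,0.07],-0.111],
    [[0.065,0.0685,0.07],-0.111]
  ],
  "hand": 0.2
}}

```text
clock: 2.25
eef_pos: [609.0, -72.0, 231.3]
eef_rot: [-3.137, -0.0, 1.468]
wrist_force: [-0.5, 0.4, -0.3]
finger_gap: 44.1
```

```bash
cat >> h.py <<'E'
def delta(P,yaw=None,s=None):
    s=s or manip.read_state(); d=R(s['eef_rot']).T@(np.array(P,float)-s['eef_pos'])
    t=0 if yaw is None else -((yaw-s['eef_rot'][2]+np.pi)%(2*np.pi)-np.pi)
    return d,t
E
python3 - <<'E'
from h import *
s,im=shot('wrist','w3'); print(s['clock'],s['eef_pos'],s['eef_rot'],s['joints'],s['wrist_force'],s['finger_gap'])
print(delta((608.5,-70,163.2),1.474,s))
E
```

```text
2.25 [608.9899 -72.0274 231.3004] [-3.1365 -0.0005  1.4678] [-0.1775  0.4293  1.2861  0.0001  1.4313 -0.0746] [-0.5129  0.4263 -0.3261] 44.11586476703308
(array([ 1.9328, -0.3511, 68.104 ]), np.float64(-0.006167747167904025))
```

View pics/w3.png

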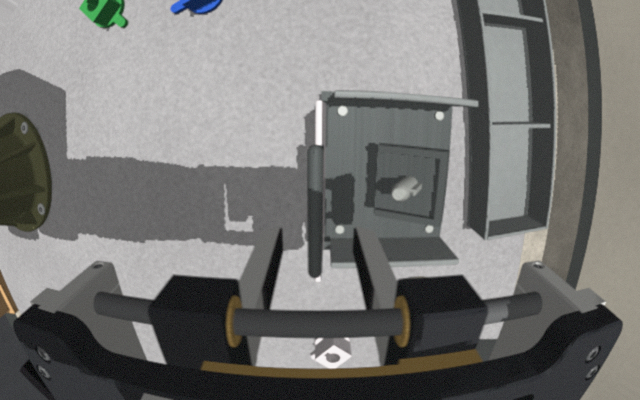

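```bash
python3 - <<'E'
from h import *
s,im=load('w3')
for p in [(316,146),(315,277),(315.5,212)]: print(plane('wrist',p,182,s))
crop(im,300,80,470,280,4,'w3c')
o=np.array([608.5,-70,0]);Rz=R([0,0,-.097])
for n,l in dict(tip=(95-25,0,75+50*.866),handle=(0,0,182),hA=(0,50,182),hB=(0,-50,182),seat=(95,0,75),backL=(170,94,86)).items():
    print(n,o+Rz@np.array(l),(proj('wrist',o+Rz@np.array(l),s)-[300,80])*4)
E
```

```text
[612.7946 -19.4443 182.    ]
[ 600.3597 -129.5394  182.    ]
[607.0206 -70.7905 182.    ]
tip [678.1709 -76.7794 118.3   ] [352.3482 437.3845]
handle [608.5 -70.  182. ] [ 69.1053 523.4804]
hA [613.3424 -20.235  182.    ] [ 67.3804 267.8922]
hB [ 603.6576 -119.765   182.    ] [ 70.6483 747.4975]
seat [703.0534 -79.2006  75.    ] [404.959  397.6116]
backL [786.8046   7.094   86.    ] [677.769   82.8779]
```

View pics/w3c.png

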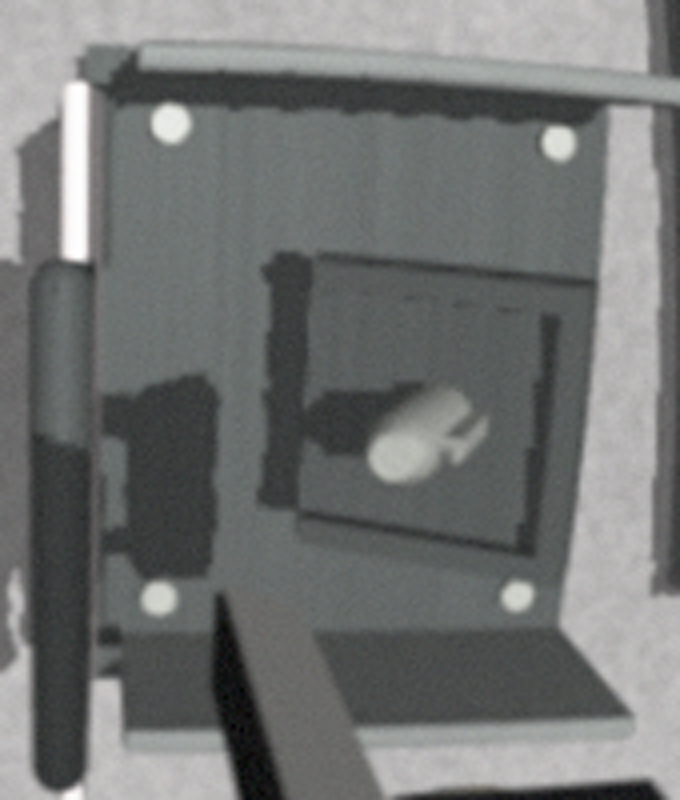

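```bash
python3 - <<'E'
from h import *
s2,_=load('w2');s3,_=load('w3')
p2=(441.2,117.8);p3=(400,193.75);ps=(249,216.6)
r=[ray('wrist',p2,s2),ray('wrist',p3,s3),ray('scene',ps)]
print(cross(r),cross(r[:2]),cross(r[1:]))
print([plane('wrist',p,118.3,s) for p,s in((p2,s2),(p3,s3))])
# rig corner dots etc at base top
q=lambda u,v:(300+u/4,80+v/4)
for n,(u,v),z in [('cheekL front in',(140,48),86),('cheekL back',(680,90),86),('cheekR front top',(128,738),86),('cheekR back top',(632,720),86)]: print(n,plane('wrist',q(u,v),z,s3))
for n,(u,v) in dict(d1=(170,124),d2=(559,143),d3=(159,598),d4=(517,596)).items(): print(n,plane('wrist',q(u,v),22,s3),plane('wrist',q(u,v),12,s3))
E
```

```text
(array([689.2343, -78.9516, 123.7363]), [np.float64(1.1478449027150586), np.float64(1.8902620988982766), np.float64(1.3635373207812695)]) (array([686.027 , -77.2709, 134.6952]), [np.float64(0.3070652993690368), np.float64(0.30706529936901317)]) (array([688.59  , -80.3785, 121.8731]), [np.float64(1.2943123882190113), np.float64(1.2943123882191665)])
[array([692.3651, -78.8031, 118.3   ]), array([690.3331, -82.5873, 118.3   ])]
cheekL front in [635.9775  23.4381  86.    ]
cheekL back [787.4076   5.0684  86.    ]
cheekR front top [ 614.9118 -172.1323   86.    ]
cheekR back top [ 775.7911 -188.6571   86.    ]
d1 [646.4506   1.749   22.    ] [647.1804   1.5736  12.    ]
d2 [774.1827 -12.2366  22.    ] [778.1978 -12.7718  12.    ]
d3 [ 629.4    -154.7381   22.    ] [ 629.6913 -158.9383   12.    ]
d4 [ 756.7209 -169.1011   22.    ] [ 760.2868 -173.6708   12.    ]
```

The shaft tip triangulates to about (690,-80,118), roughly 11 mm behind where the door's edge implies. The door is therefore probably leaning slightly open, about 0.06 rad, and the rig origin is near x≈619. I'll measure that again once the door is down. Next I'll lower onto the bar.

{"name": "send_rows", "arguments": {
  "commands": [
    [[0.001,-0.001,0.01],-0.006],
    [[0.001,-0.0018,0.02],-0.006],
    [[0.001,-0.0018,0.03],-0.006],
    [[0.001,-0.0018,0.04],-0.006],
    [[0.001,-0.0018,0.05],-0.006],
    [[0.001,-0.0018,0.059],-0.006],
    [[0.001,-0.0018,0.068],-0.006],
    [[0.001,-0.0018,0.068],-0.006]
  ]
}}

```text
clock: 2.97
eef_pos: [606.0, -71.1, 165.2]
eef_rot: [-3.139, -0.0, 1.474]
wrist_force: [0.1, 0.2, -0.1]
finger_gap: 37.3
```

{"name": "send_rows", "arguments": {
  "commands": [
    [[0,0,0],0],
    [[0,0,0],0],
    [[0,0,0],0],
    [[0,0,0],0],
    [[0,0,0],0],
    [[0,0,0],0],
    [[0,0,0],0],
    [[0,0,0],0]
  ],
  "hand": 1,
  "force": 20
}}

```text
clock: 3.63
eef_pos: [606.9, -71.2, 167.9]
eef_rot: [3.141, -0.0, 1.474]
wrist_force: [-0.6, -0.4, 5.3]
finger_gap: 11.3
```

```bash
python3 - <<'E'
from h import *
s,im=shot('wrist','w4'); print(s['clock'],s['eef_pos'],s['eef_rot'],s['joints'],s['wrist_force'],s['finger_gap'])
crop(im,200,80,480,320,2.8,'w4c')
# arc plan: hinge at ~ (614,-70)+..., angle
g=s['eef_pos']+np.array([0,0,-18.8])
E
```

```text
3.6333 [606.8568 -71.1942 167.878 ] [ 3.1409 -0.      1.4738] [-0.1767  0.4657  1.3821  0.0001  1.2932 -0.0797] [-0.5659 -0.4246  5.32  ] 11.2557436239877
```

View pics/w4c.png

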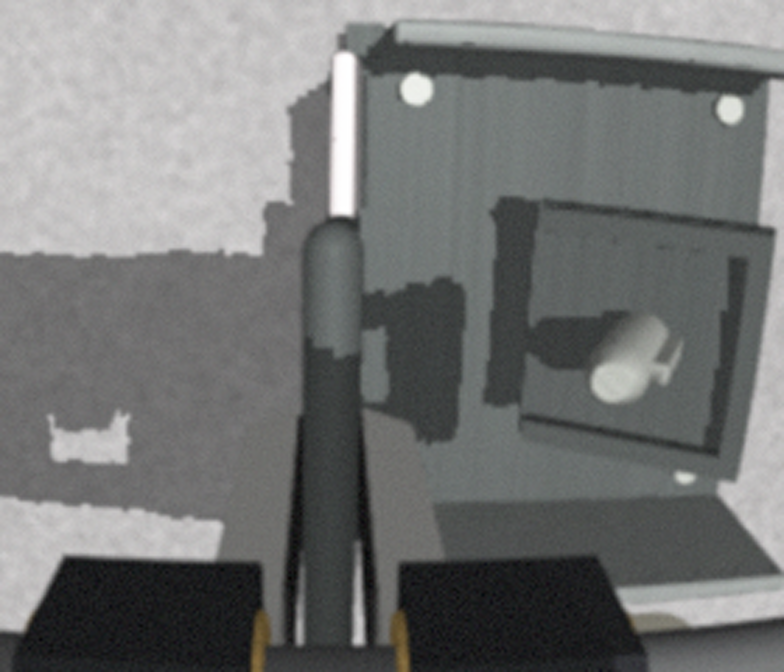

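The bar is pinched between the pads (gap 11.3 mm). Next I'll work out the arc about the hinge for the pull-down.

```bash
python3 - <<'E'
import numpy as np
f=lambda t:np.array([4*np.cos(t)-160*np.sin(t),4*np.sin(t)+160*np.cos(t)])
t=np.linspace(.085,1.29,17); 
for a,b in((0,8),(8,16)):
  for i in range(a+1,b+1):
    d=f(t[i])-f(t[a]); print(round(d[0]/1000,4),round(-d[1]/1000,4))
E
```

```text
-0.012 0.0012
-0.0239 0.0032
-0.0355 0.0062
-0.047 0.01
-0.0581 0.0147
-0.0688 0.0202
-0.0791 0.0265
-0.0888 0.0336
-0.0092 0.0078
-0.0178 0.0162
-0.0258 0.0253
-0.033 0.0349
-0.0395 0.045
-0.0452 0.0557
-0.0501 0.0667
-0.0542 0.078
```

{"name": "send_rows", "arguments": {
  "commands": [
    [[0,-0.012,0.001],0],
    [[0,-0.024,0.003],0],
    [[0,-0.0355,0.006],0],
    [[0,-0.047,0.01],0],
    [[0,-0.058,0.0145],0],
    [[0,-0.069,0.02],0],
    [[0,-0.079,0.0265],0],
    [[0,-0.089,0.0335],0]
  ]
}}

```text
clock: 4.35
eef_pos: [518.2, -62.1, 134.2]
eef_rot: [3.14, -0.001, 1.474]
wrist_force: [4.4, 2.7, 0.4]
finger_gap: 11.2
```

{"name": "send_rows", "arguments": {
  "commands": [
    [[0,-0.009,0.008],0],
    [[0,-0.018,0.016],0],
    [[0,-0.026,0.025],0],
    [[0,-0.033,0.035],0],
    [[0,-0.0395,0.045],0],
    [[0,-0.045,0.0555],0],
    [[0,-0.05,0.0665],0],
    [[0,-0.054,0.078],0]
  ]
}}

```text
clock: 5.02
eef_pos: [463.7, -56.7, 55.5]
eef_rot: [-3.141, -0.001, 1.474]
wrist_force: [-1.5, 5.5, 3.1]
finger_gap: 11.1
```

```bash
python3 - <<'E'
from h import *
s,im=shot('wrist','w5'); print(s['clock'],s['eef_pos'],s['eef_rot'],s['joints'],s['wrist_force'],s['finger_gap'])
s,im=shot('scene','s5'); crop(im,170,140,330,290,4,'s5c')
E
```

```text
5.0167 [463.6909 -56.7272  55.4957] [-3.1408 -0.001   1.4737] [-0.2007  0.3122  1.8948  0.0011  0.9355 -0.1042] [-1.5448  5.463   3.0734] 11.13937506698513
```

View pics/w5.png

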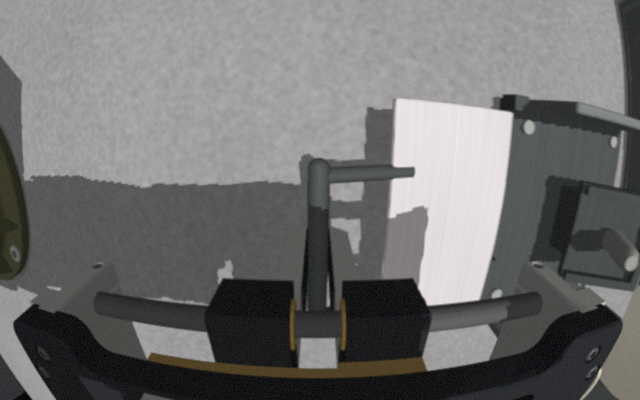

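View pics/s5c.png

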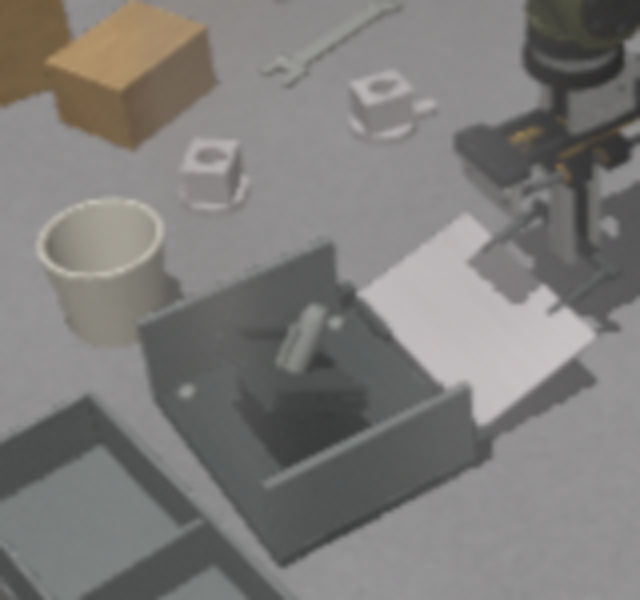

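The door lies flat in both views. The TCP geometry gives about 1.29 rad, which is at its stop. Now I'll release and lift clear.

{"name": "send_rows", "arguments": {
  "commands": [
    [[0,0,0],0],
    [[0,0,0],0],
    [[0,0,0],0],
    [[0,0,-0.005],0],
    [[0,0,-0.02],0],
    [[0,0,-0.045],0],
    [[0,0,-0.08],0],
    [[0,0,-0.12],0]
  ],
  "hand": 0.2
}}

```text
clock: 5.78
eef_pos: [463.6, -57.3, 177.1]
eef_rot: [-3.14, -0.0, 1.474]
wrist_force: [0.4, -0.7, -0.3]
finger_gap: 37.8
```

```bash
python3 - <<'E'
from h import *
s=manip.read_state();print(s['eef_pos'],s['joints'],s['wrist_force'],s['finger_gap'])
print(delta((430,250,290),1.474,s))
t=cv2.imread('pics/top0.png'); crop(t,190,190,290,275,7,'tcl')
E
```

```text
[463.612  -57.2988 177.1101] [-0.2013  0.1433  1.7811 -0.0002  1.2192 -0.1042] [ 0.3961 -0.6742 -0.2829] 37.8491779988934
(array([ 302.6027,  -63.4476, -112.7497]), np.float64(-0.0002511601727768209))
```

View pics/tcl.png

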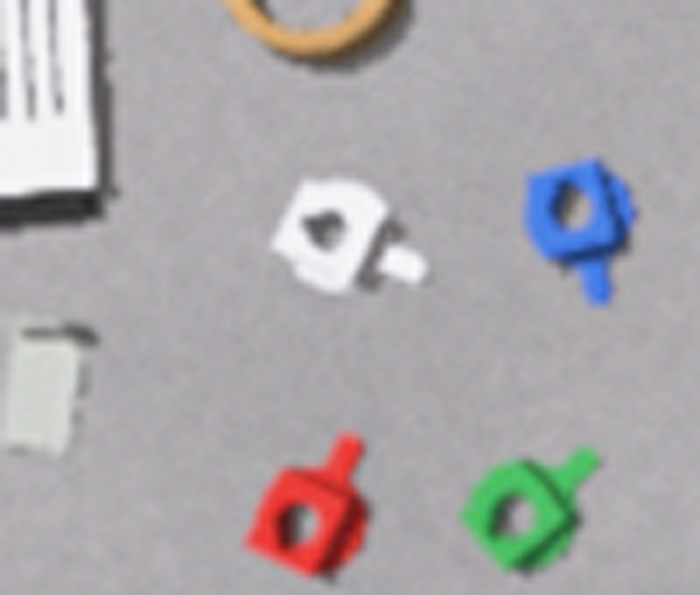

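Top crop: hub_b is the grey hub at full-image (237,223), with its keyway opposite the ear. The blue, red and green look-alikes are about 120 mm away. I'm going there for a close look.

{"name": "send_rows", "arguments": {
  "commands": [
    [[0.03,-0.005,-0.015],0.035],
    [[0.068,-0.011,-0.03],0.07],
    [[0.106,-0.018,-0.045],0.11],
    [[0.144,-0.025,-0.06],0.15],
    [[0.182,-0.032,-0.07],0.19],
    [[0.22,-0.039,-0.073],0.23],
    [[0.255,-0.045,-0.073],0.265],
    [[0.285,-0.05,-0.073],0.294]
  ],
  "hand": -0.4
}}

```text
clock: 6.45
eef_pos: [441.7, 233.4, 250.2]
eef_rot: [3.14, -0.001, 1.179]
wrist_force: [0.4, -0.9, -0.4]
finger_gap: 65.7
```

```bash
python3 - <<'E'
from h import *
s,im=shot('wrist','w6'); print(s['clock'],s['eef_pos'],s['eef_rot'],s['joints'],s['wrist_force'],s['finger_gap'])
E
```

```text
6.45 [441.691  233.3859 250.1624] [ 3.1404 -0.0012  1.1787] [ 0.4128  0.1529  1.5963 -0.      1.3907  0.8049] [ 0.4327 -0.8944 -0.368 ] 65.65549757500918
```

View pics/w6.png

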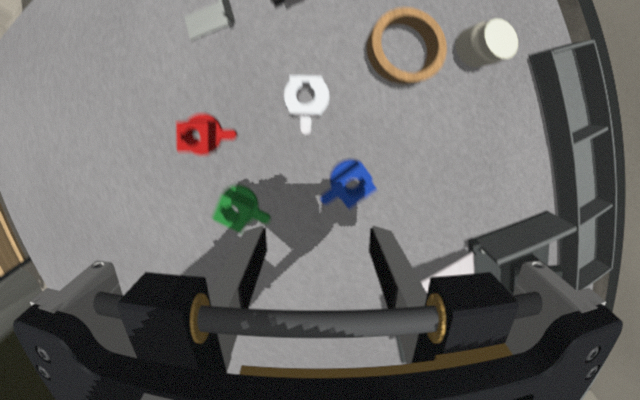

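```bash
python3 - <<'E'
from h import *
s,im=load('w6')
crop(im,270,60,345,140,8,'w6c')
hsv=cv2.cvtColor(im,cv2.COLOR_BGR2HSV); m=((hsv[...,2]>205)&(hsv[...,1]<40)).astype(np.uint8); m[:,:270]=0;m[:,345:]=0;m[140:]=0;m[:60]=0
print(m.sum()); ys,xs=np.nonzero(m); print(xs.min(),xs.max(),ys.min(),ys.max(),xs.mean(),ys.mean())
cv2.imwrite('pics/w6m.png',cv2.resize(m[60:140,270:345]*255,None,fx=8,fy=8,interpolation=cv2.INTER_NEAREST))
E
```

```text
1316
284 328 75 133 306.42629179331306 98.3548632218845
```

View pics/w6c.png

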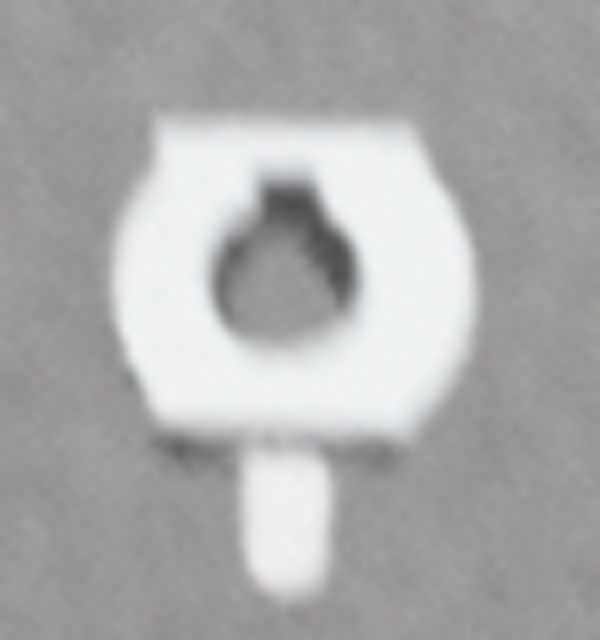

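hub_b is confirmed: grey, ear at the bottom of the crop and keyway at the top, directly opposite. Now I'll locate it from the boss-top corners and the ear.

```bash
python3 - <<'E'
from h import *
s,im=load('w6')
q=lambda u,v:(270+(u+.5)/8-.5,60+(v+.5)/8-.5)
C=[plane('wrist',q(u,v),45,s) for u,v in [(157,120),(412,120),(408,433),(160,433)]]
C=np.array(C);print(C); print([np.linalg.norm(C[i]-C[(i+1)%4]) for i in range(4)])
c=C.mean(0);b=plane('wrist',q(285,277),45,s);print('centre',c,'bore',b)
f=(C[0]+C[1])/2-(C[2]+C[3])/2;print('head x',np.arctan2(f[1],f[0]))
f=(C[0]+C[3])/2-(C[1]+C[2])/2;print('head y',np.arctan2(f[1],f[0])-np.pi/2)
e=plane('wrist',q(286,598),10,s);print('ear tip',e,e[:2]-c[:2],np.linalg.norm(e[:2]-c[:2]),np.arctan2(*(c[:2]-e[:2])[::-1]))
fl=[plane('wrist',q(u,285),10,s) for u in(112,478)];print('flange',fl,np.linalg.norm(fl[0]-fl[1]),(fl[0]+fl[1])/2)
E
```

```text
[[456.7215 360.2358  45.    ]
 [492.5322 344.9831  45.    ]
 [473.3499 300.1414  45.    ]
 [438.19   314.9817  45.    ]]
[np.float64(38.923693771466596), np.float64(48.77233763927898), np.float64(38.1635619470439), np.float64(48.90138249693981)]
centre [465.1984 330.0855  45.    ] bore [465.2597 329.7845  45.    ]
head x 1.1743615699217034
head y 1.1697551443678593
ear tip [443.7182 281.3986  10.    ] [-21.4802 -48.6869] 53.21476487786167 1.1552918671855632
flange [array([437.484 , 341.9974,  10.    ]), array([493.8224, 318.1779,  10.    ])] 61.16678613102124 [465.6532 330.0876  10.    ]
```

{"name": "send_rows", "arguments": {
  "commands": [
    [[0.014,-0.002,0.02],0.009],
    [[0.03,-0.0045,0.045],0.009],
    [[0.046,-0.007,0.07],0.009],
    [[0.062,-0.0095,0.095],0.009],
    [[0.078,-0.012,0.12],0.009],
    [[0.09,-0.014,0.145],0.009],
    [[0.098,-0.015,0.16],0.009],
    [[0.098,-0.015,0.17],0.009]
  ]
}}

```text
clock: 7.17
eef_pos: [465.4, 328.1, 77.5]
eef_rot: [-3.141, 0.001, 1.172]
wrist_force: [0.2, -0.4, 0.1]
finger_gap: 65.8
```

```bash
python3 - <<'E'
from h import *
s,im=shot('wrist','w7'); print(s['clock'],s['eef_pos'],s['eef_rot'],s['wrist_force'],s['finger_gap'])
crop(im,200,150,440,330,3.3,'w7c')
print(delta((465.3,330,15.5),1.17,s))
E
```

```text
7.1667 [465.4376 328.1487  77.5051] [-3.1407  0.0012  1.1717] [ 0.163  -0.4159  0.0694] 65.83987175282263
(array([ 1.7296, -0.7896, 62.0038]), np.float64(0.001734035483104357))
```

View pics/w7c.png

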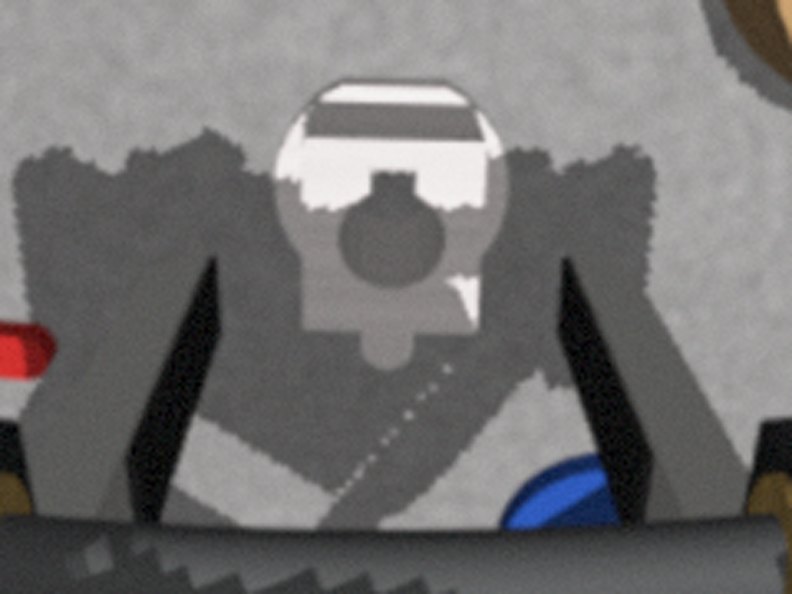

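The hub sits centred between the open fingers. I'll go down and close gently.

{"name": "send_rows", "arguments": {
  "commands": [
    [[0.001,-0.001,0.01],0],
    [[0.0015,-0.001,0.02],0],
    [[0.0015,-0.001,0.03],0],
    [[0.0015,-0.001,0.04],0],
    [[0.0015,-0.001,0.05],0],
    [[0.0015,-0.001,0.057],0],
    [[0.0015,-0.001,0.062],0],
    [[0.0015,-0.001,0.062],0]
  ]
}}

```text
clock: 7.88
eef_pos: [465.0, 328.9, 15.8]
eef_rot: [-3.141, 0.001, 1.171]
wrist_force: [-0.9, -1.0, 0.3]
finger_gap: 65.8
```

{"name": "send_rows", "arguments": {
  "commands": [
    [[0,0,0],0],
    [[0,0,0],0],
    [[0,0,0],0],
    [[0,0,0],0],
    [[0,0,0],0],
    [[0,0,0],0],
    [[0,0,0],0],
    [[0,0,0],0]
  ],
  "hand": 1,
  "force": 12
}}

```text
clock: 8.55
eef_pos: [465.6, 329.4, 17.4]
eef_rot: [3.141, -0.001, 1.171]
wrist_force: [-0.0, -1.5, 5.6]
finger_gap: 39.8
```

```bash
python3 - <<'E'
from h import *
s,im=shot('wrist','w8'); print(s['clock'],s['eef_pos'],s['eef_rot'],s['wrist_force'],s['finger_gap'])
crop(im,200,150,440,330,3.3,'w8c')
E
```

```text
8.55 [465.6363 329.3547  17.36  ] [ 3.1411 -0.0006  1.1708] [-0.0368 -1.4921  5.5546] 39.83241003550028
```

View pics/w8c.png

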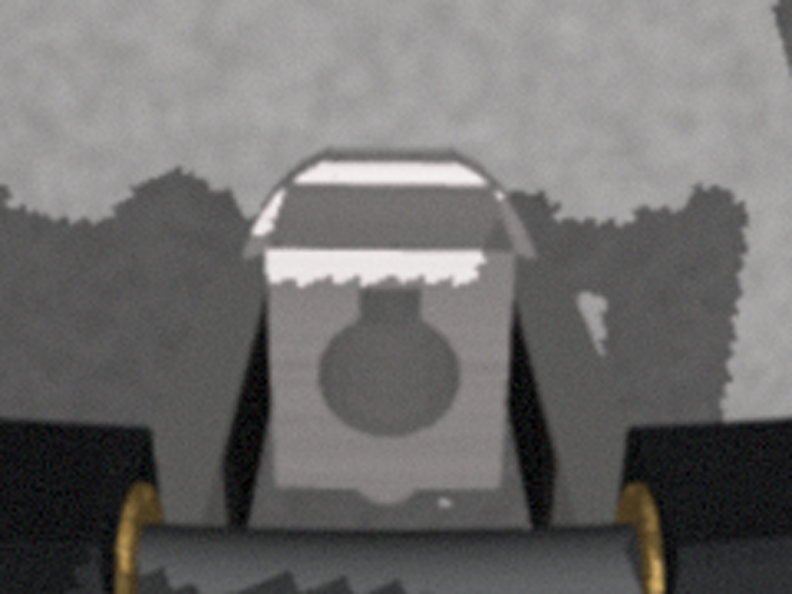

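Gripped on the flats (gap 39.8 mm). Before moving on I'll refine the rig frame from w3 and w4, using the cheek edges, the shaft and the seat outline.

```bash
python3 - <<'E'
from h import *
s8,_=load('w8'); b=plane('wrist',(200+388/3.3,150+372/3.3),45,s8); print('bore rel tool',R(s8['eef_rot']).T@(b-s8['eef_pos']))
s,im=load('w4')
q=lambda u,v:(200+u/2.8,80+v/2.8)
for n,uv in dict(outF=(420,22),outB=(770,48),inF=(400,42),inB=(770,78)).items(): print(n,plane('wrist',q(*uv),86,s))
print('R cheek', [plane('wrist',q(*uv),86,s) for uv in [(640,582),(775,566)]])
p4=q(614,383); s3,_=load('w3'); s2,_=load('w2'); s5,i5=load('w5')
r=[ray('wrist',p4,s),ray('wrist',(400,193.75),s3),ray('wrist',(441.2,117.8),s2),ray('scene',(249,216.6))]
print(cross(r)); print('tip@118',plane('wrist',p4,118.3,s))
print('door now: panel corner L', plane('wrist',(394,98),53,s5))
for uv in [(513,110),(487,322)]: print('panel rear',plane('wrist',uv,25,s5))
crop(i5,480,60,640,320,3,'w5c')
i=load('s5')[1]; crop(i,195,200,300,290,7,'s5d')
E
```

```text
bore rel tool [ -1.9956  -0.1397 -27.6413]
outF [643.1173  23.8594  86.    ]
outB [758.2978  12.204   86.    ]
inF [636.6035  18.2799  86.    ]
inB [757.7524   2.3348  86.    ]
R cheek [array([ 713.139 , -177.9465,   86.    ]), array([ 771.4447, -181.9116,   86.    ])]
(array([688.7671, -79.666 , 123.4218]), [np.float64(1.861358478638312), np.float64(1.3657725443031115), np.float64(1.9918061756783558), np.float64(1.6045795068261062)])
tip@118 [689.1548 -83.0937 118.3   ]
door now: panel corner L [516.9615  26.4262  53.    ]
panel rear [621.8617  16.6827  25.    ]
panel rear [ 617.9933 -181.4037   25.    ]
```

View pics/s5d.png

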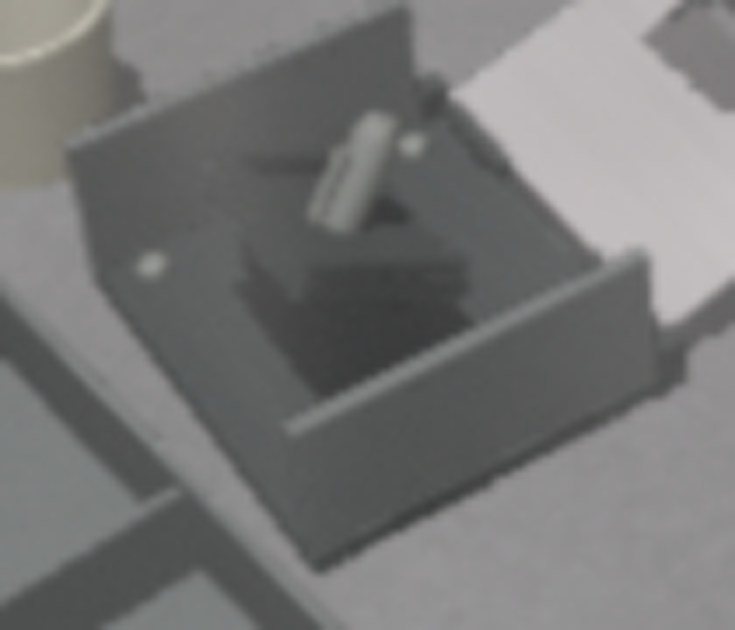

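{"name": "send_rows", "arguments": {
  "commands": [
    [[0,0,-0.015],0],
    [[0,0,-0.035],0],
    [[-0.005,0.006,-0.06],-0.03],
    [[-0.02,0.026,-0.085],-0.08],
    [[-0.042,0.054,-0.105],-0.13],
    [[-0.067,0.087,-0.115],-0.19],
    [[-0.093,0.12,-0.115],-0.25],
    [[-0.119,0.153,-0.115],-0.303]
  ]
}}

```text
clock: 9.27
eef_pos: [559.7, 159.8, 132.3]
eef_rot: [3.141, -0.0, 1.478]
wrist_force: [0.7, 0.9, -3.1]
finger_gap: 40.6
```

```bash
python3 - <<'E'
from h import *
s,im=shot('wrist','w9'); print(s['clock'],s['eef_pos'],s['eef_rot'],s['wrist_force'],s['finger_gap'],s['joints'])
print(delta((657,-9,130),1.472,s))
E
```

```text
9.2667 [559.6632 159.8371 132.29  ] [ 3.1413 -0.0001  1.4775] [ 0.7136  0.8829 -3.1396] 40.57177296224317 [0.2152 0.4374 1.5099 0.0001 1.194  0.3085]
(array([-159.0392,  112.6362,    2.3007]), np.float64(0.0055356042565759545))
```

View pics/w9.png

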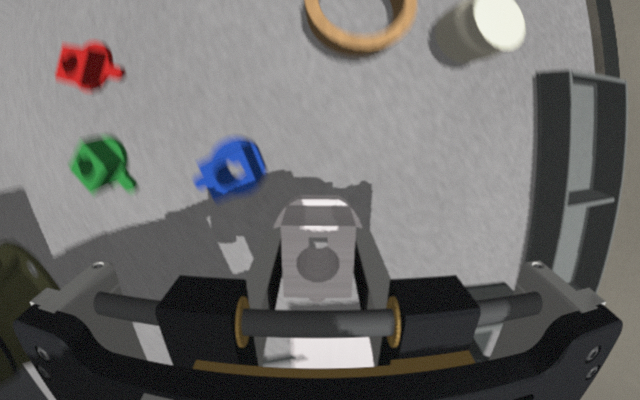

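hub_b is up and held level. Next it goes over the left cheek, whose top edge I'll use to tilt it about the jaw axis.

{"name": "send_rows", "arguments": {
  "commands": [
    [[-0.02,0.014,0],0],
    [[-0.044,0.031,0],0],
    [[-0.068,0.048,0],0.0],
    [[-0.092,0.065,0],0.0],
    [[-0.116,0.082,0],0.0],
    [[-0.138,0.098,0],0.0],
    [[-0.154,0.109,0.001],0.005],
    [[-0.159,0.1125,0.002],0.005]
  ]
}}

```text
clock: 9.98
eef_pos: [656.2, -10.3, 128.7]
eef_rot: [-3.14, 0.0, 1.466]
wrist_force: [0.1, 0.1, -2.0]
finger_gap: 39.9
```

```bash
python3 - <<'E'
from h import *
s,im=shot('wrist','w10'); print(s['clock'],s['eef_pos'],s['eef_rot'],s['wrist_force'],s['finger_gap'],s['joints'])
print(delta((657,-9,105),1.472,s))
crop(im,200,60,520,320,2.4,'w10c')
E
```

```text
9.9833 [656.1796 -10.3252 128.7456] [-3.1402  0.0004  1.4661] [ 0.0561  0.1237 -1.9632] 39.91843280487181 [-0.0714  0.6021  1.269  -0.0004  1.272   0.0334]
(array([ 1.4134,  0.7116, 23.744 ]), np.float64(-0.005915545671645539))
```

View pics/w10c.png

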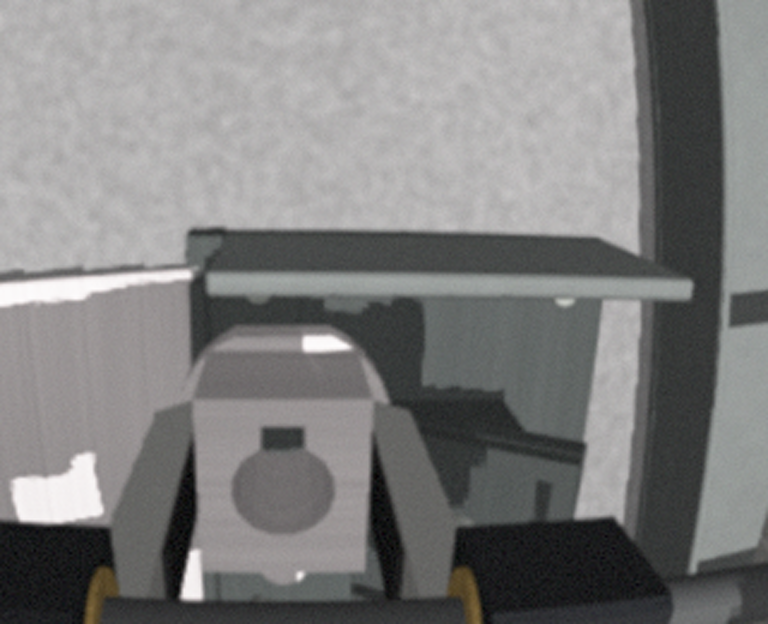

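```bash
python3 - <<'E'
from h import *
s,im=load('w10'); q=lambda u,v:(200+u/2.4,60+v/2.4); T=R(s['eef_rot']).T
f=lambda uv,z: T@(plane('wrist',q(*uv),z,s)-s['eef_pos'])
print('flange top rim',f((285,326),121.3),'cheek in',f((285,297),86),'cheek out',f((285,274),86),f((660,280),86),f((230,274),86))
print('bore',f((284,489),156.3))
E
```

```text
flange top rim [26.4494  0.5385  7.434 ] cheek in [25.4217  0.6623 42.7343] cheek out [32.6773  0.657  42.7314] [ 32.1425 126.361   42.5504] [ 32.7004 -16.1875  42.7556]
bore [ -2.6349   0.2222 -27.5537]
```

{"name": "send_rows", "arguments": {
  "commands": [
    [[0.002,0,0.004],0],
    [[0.004,0,0.008],0],
    [[0.004,0,0.012],0],
    [[0.004,0,0.016],0],
    [[0.004,0,0.019],0],
    [[0.004,0,0.022],0],
    [[0.004,0,0.024],0],
    [[0.004,0,0.024],0]
  ]
}}

```text
clock: 10.7
eef_pos: [655.9, -3.7, 105.4]
eef_rot: [-3.141, 0.0, 1.469]
wrist_force: [1.0, 0.1, -3.3]
finger_gap: 40.0
```

{"name": "send_rows", "arguments": {
  "commands": [
    [[-0.0005,0,0.002],0],
    [[-0.0015,0,0.004],0],
    [[-0.0025,0,0.006],0],
    [[-0.004,0,0.008],0],
    [[-0.0055,0,0.01],0],
    [[-0.007,0,0.0115],0],
    [[-0.0085,0,0.013],0],
    [[-0.01,0,0.0145],0]
  ]
}}

```text
clock: 11.37
eef_pos: [655.4, -13.8, 91.6]
eef_rot: [3.141, -0.0, 1.469]
wrist_force: [-0.4, -0.6, 2.9]
finger_gap: 40.2
```

```bash
python3 - <<'E'
from h import *
s,im=shot('wrist','w11'); print(s['clock'],s['eef_pos'],s['eef_rot'],s['wrist_force'],s['finger_gap'],s['joints'])
crop(im,200,60,520,320,2.4,'w11c')
E
```

```text
11.3667 [655.3669 -13.8296  91.5813] [ 3.1408 -0.0002  1.4686] [-0.4408 -0.6341  2.87  ] 40.17760998515179 [-0.077   0.6361  1.3054  0.0002  1.1993  0.0251]
```

View pics/w11c.png

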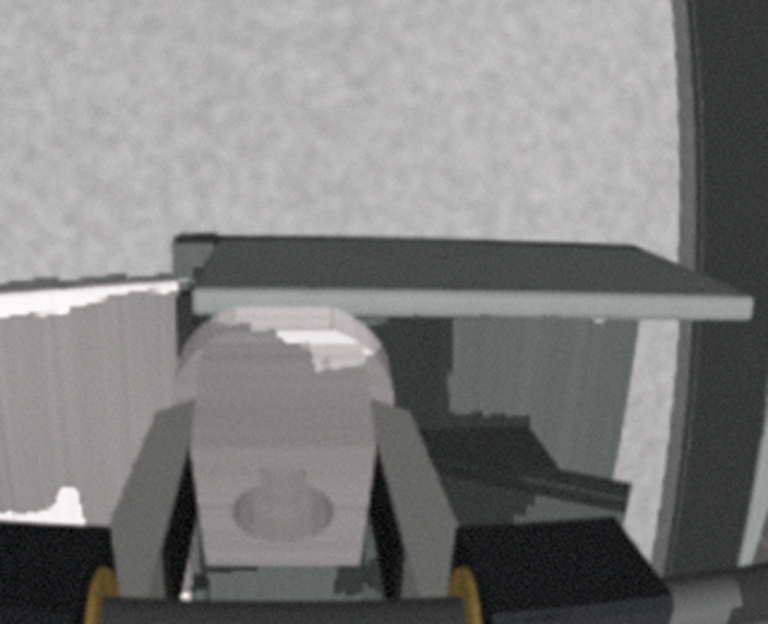

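The hub has tilted with its ear side down. I'll measure the tilt from the boss edges, whose 40 mm width is known.

```bash
cat >> h.py <<'E'
def width_pt(pa,pb,w,s):
    # two pixels of a segment of length w parallel to tool y -> midpoint in tool frame
    T=R(s['eef_rot']).T; e,a=ray('wrist',pa,s); _,b=ray('wrist',pb,s); a=T@a;b=T@b;e=T@(e-s['eef_pos'])
    # points e+a*ta, e+b*tb sharing z and x approx: scale so y-separation = w at equal z
    a=a/a[2];b=b/b[2]; d=w/abs(a[1]-b[1]); return e+(a+b)/2*d
E
python3 - <<'E'
from h import *
s,im=load('w11'); q=lambda u,v:(200+u/2.4,60+v/2.4)
crop(im,265,175,365,305,6,'w11d')
P=width_pt(q(193,446),q(374,446),40,s);Q=width_pt(q(206,566),q(364,566),40,s);print(P,Q,P-Q,np.linalg.norm(P-Q),np.degrees(np.arctan2(-(P-Q)[2],(P-Q)[0])))
E
```

```text
[ 10.191    0.0982 -31.4218] [-27.9873   0.516  -22.9325] [38.1783 -0.4179 -8.4893] 39.113005437128 12.536281526599298
```

View pics/w11d.png

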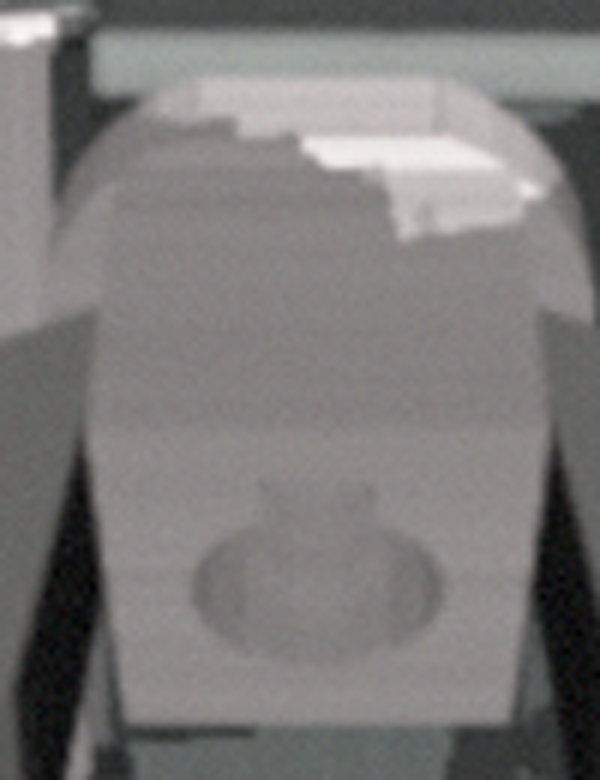

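```bash
cat >> h.py <<'E'
from scipy.optimize import least_squares
def tilt_fit(pix,hubxz,s,g=(0,0,.5)):
    # pixels on hub mid-plane (y=0) with known hub x,z -> hub origin x,z in tool frame & tilt
    T=R(s['eef_rot']).T; rs=[]
    for p in pix:
        e,d=ray('wrist',p,s); rs.append((T@(e-s['eef_pos']),T@d))
    def res(v):
        x0,z0,t=v; out=[]
        ex=np.array([np.cos(t),-np.sin(t)]); ez=np.array([-np.sin(t),-np.cos(t)])  # tool x,z comps; tool z down; +x up, z leaning to -x
        for (e,d),(hx,hz) in zip(rs,hubxz):
            P=np.array([x0,z0])+ex*hx+ez*hz
            out.append((P[0]-e[0])*d[2]/1-(P[1]-e[2])*d[0])
        return out
    r=least_squares(res,[g[0],g[1]+17,g[2]]); return r.x,np.degrees(r.x[2]),r.fun
E
python3 - <<'E'
from h import *
s,im=load('w11'); q=lambda u,v:(265+(u+.5)/6-.5,175+(v+.5)/6-.5)
print(tilt_fit([q(317,724),q(320,430),q(325,168)],[(-23,45),(23,45),(23,10)],s))
print(tilt_fit([q(317,724),q(320,430),q(325,168),q(318,78)],[(-23,45),(23,45),(23,10),(30,10)],s))
# baseline level check on w8
s,im=load('w8'); q=lambda u,v:(200+u/3.3,150+v/3.3)
print(tilt_fit([q(388,490),q(390,250),q(390,185)],[(-23,45),(23,45),(23,10)],s))
E
```

```text
(array([ 7.9207, 14.5266,  0.3875]), np.float64(22.203529104764744), array([-0.,  0., -0.]))
(array([12.1884,  8.0993,  0.4093]), np.float64(23.449384077521227), array([-0.2557,  0.0415,  1.6381, -1.4365]))
(array([-3.3509, 16.6294, -0.017 ]), np.float64(-0.9741333196466159), array([0., 0., 0.]))
```

Tilt is about 22–23° so far (the level baseline reads -1°). I'll press about 5 mm further.

{"name": "send_rows", "arguments": {
  "commands": [
    [[-0.0005,0,0.001],0],
    [[-0.001,0,0.002],0],
    [[-0.0015,0,0.003],0],
    [[-0.002,0,0.0035],0],
    [[-0.0025,0,0.004],0],
    [[-0.003,0,0.0045],0],
    [[-0.003,0,0.005],0],
    [[-0.003,0,0.005],0]
  ]
}}

```text
clock: 12.08
eef_pos: [654.8, -16.7, 86.3]
eef_rot: [-3.141, 0.0, 1.469]
wrist_force: [1.0, -1.1, 1.5]
finger_gap: 40.2
```

```bash
python3 - <<'E'
from h import *
s,im=shot('wrist','w12'); print(s['clock'],s['eef_pos'],s['eef_rot'],s['wrist_force'],s['finger_gap'])
crop(im,265,175,365,305,6,'w12d')
E
```

```text
12.0833 [654.8066 -16.7305  86.309 ] [-3.1414  0.0001  1.4687] [ 1.0261 -1.0588  1.4849] 40.2403743148179
```

View pics/w12d.png

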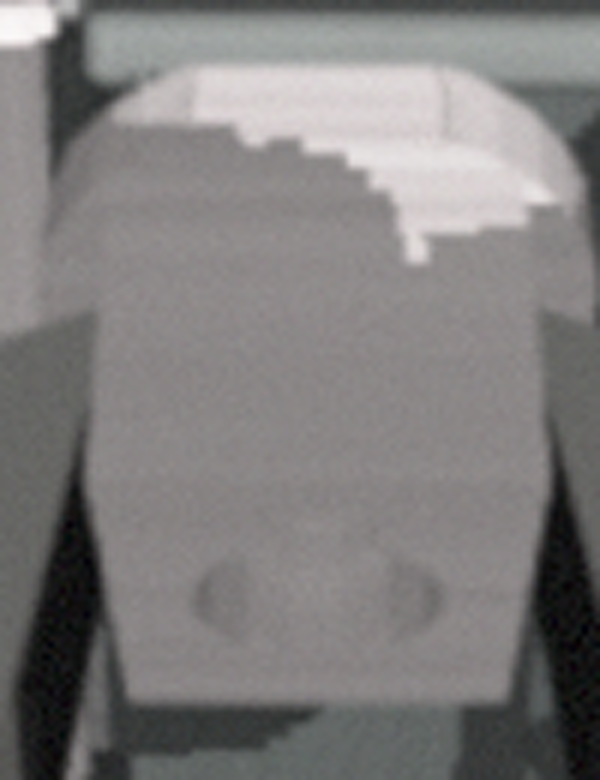

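```bash
python3 - <<'E'
from h import *
s,im=load('w12'); q=lambda u,v:(265+(u+.5)/6-.5,175+(v+.5)/6-.5)
for fj in (185,200,210):
  print(tilt_fit([q(317,702),q(320,480),q(325,fj)],[(-23,45),(23,45),(23,10)],s))
P=width_pt(q(88,480),q(552,480),40,s);Q=width_pt(q(128,702),q(506,702),40,s);print(P,Q,P-Q,np.linalg.norm(P-Q))
print(tilt_fit([q(317,702),q(320,480),q(318,66)],[(-23,45),(23,45),(30,10)],s), tilt_fit([q(317,702),q(320,480),q(318,140)],[(-23,45),(23,45),(30,0)],s))
c=cv2.cvtColor(im,cv2.COLOR_BGR2GRAY)[175:305,310:320].mean(1); print(np.c_[np.arange(175,305),c][::1].round(0)[5:50].tolist())
E
```

```text
(array([ 8.3275, 18.6471,  0.532 ]), np.float64(30.483177581346247), array([0., 0., 0.]))
(array([ 4.1345, 24.8865,  0.512 ]), np.float64(29.3333438325652), array([-0.,  0., -0.]))
(array([ 1.1695, 29.2768,  0.4977]), np.float64(28.515084845601027), array([-0.,  0.,  0.]))
[  7.7662  -0.0175 -36.9106] [-30.487   -0.3077 -14.5183] [ 38.2532   0.2902 -22.3924] 44.3261715674373
(array([23.6705, -4.4841,  0.6044]), np.float64(34.62729742553196), array([0., 0., 0.])) (array([-9.1955, 44.4758,  0.4471]), np.float64(25.617333432645015), array([-0.,  0.,  0.]))
[[180.0, 162.0], [181.0, 165.0], [182.0, 162.0], [183.0, 160.0], [184.0, 160.0], [185.0, 175.0], [186.0, 200.0], [187.0, 214.0], [188.0, 216.0], [189.0, 214.0], [190.0, 213.0], [191.0, 209.0], [192.0, 211.0], [193.0, 214.0], [194.0, 214.0], [195.0, 210.0], [196.0, 208.0], [197.0, 200.0], [198.0, 181.0], [199.0, 171.0], [200.0, 156.0], [201.0, 139.0], [202.0, 136.0], [203.0, 137.0], [204.0, 138.0], [205.0, 141.0], [206.0, 140.0], [207.0, 138.0], [208.0, 136.0], [209.0, 135.0], [210.0, 134.0], [211.0, 138.0], [212.0, 140.0], [213.0, 141.0], [214.0, 142.0], [215.0, 142.0], [216.0, 141.0], [217.0, 141.0], [218.0, 139.0], [219.0, 139.0], [220.0, 139.0], [221.0, 140.0], [222.0, 140.0], [223.0, 140.0], [224.0, 140.0]]
```

Tilt is now about 30°: edge vectors give 30.3° and the fits give 28.5–30.5°. I'll lift off, turn to the shaft heading, and hold back from the shaft for a look.

{"name": "send_rows", "arguments": {
  "commands": [
    [[-0.001,0,-0.01],0],
    [[-0.004,0,-0.03],0],
    [[-0.01,0,-0.055],0],
    [[-0.018,-0.003,-0.075],0.1],
    [[-0.027,-0.007,-0.088],0.22],
    [[-0.037,-0.01,-0.088],0.34],
    [[-0.047,-0.014,-0.088],0.46],
    [[-0.059,-0.018,-0.088],0.58]
  ]
}}

```text
clock: 12.8
eef_pos: [630.3, -73.5, 174.7]
eef_rot: [-3.141, 0.0, 0.883]
wrist_force: [-0.1, -0.3, -3.7]
finger_gap: 39.8
```

{"name": "send_rows", "arguments": {
  "commands": [
    [[0,0,0],0.12],
    [[0,0,0],0.24],
    [[0,0,0],0.36],
    [[0,0,0],0.48],
    [[0,0,0],0.6],
    [[0,0,0],0.72],
    [[0,0,0],0.84],
    [[0,0,0],0.96]
  ]
}}

```text
clock: 13.47
eef_pos: [630.5, -73.3, 174.4]
eef_rot: [-3.141, 0.001, -0.077]
wrist_force: [-0.6, -0.2, -3.7]
finger_gap: 40.0
```

```bash
python3 - <<'E'
from h import *
s=manip.read_state();print(s['eef_pos'],s['eef_rot'])
print(delta((625,-74,165),-.1,s))
E
```

```text
[630.5095 -73.2845 174.4461] [-3.1413  0.0014 -0.0769]
(array([-5.4255,  1.1395,  9.4531]), np.float64(0.023084070116018207))
```

{"name": "send_rows", "arguments": {
  "commands": [
    [[-0.001,0.0005,0.002],0.01],
    [[-0.003,0.001,0.005],0.02],
    [[-0.005,0.001,0.008],0.023],
    [[-0.005,0.001,0.009],0.023],
    [[-0.005,0.001,0.009],0.023],
    [[-0.005,0.001,0.009],0.023],
    [[-0.005,0.001,0.009],0.023],
    [[-0.005,0.001,0.009],0.023]
  ]
}}

```text
clock: 14.13
eef_pos: [626.0, -74.2, 165.6]
eef_rot: [-3.142, -0.0, -0.094]
wrist_force: [0.1, 0.6, -3.4]
finger_gap: 40.0
```

```bash
python3 - <<'E'
from h import *
s,im=shot('wrist','w13'); print(s['clock'],s['eef_pos'],s['eef_rot'],s['wrist_force'],s['finger_gap'],s['joints'])
crop(im,240,110,400,300,4,'w13c')
cv2.imwrite('pics/w13f.png',im)
E
```

```text
14.1333 [625.9521 -74.1614 165.5883] [-3.1416 -0.0002 -0.0937] [ 0.106   0.6426 -3.3887] 39.98685943879714 [-0.176   0.5109  1.3209  0.      1.3095  1.4884]
```

View pics/w13.png

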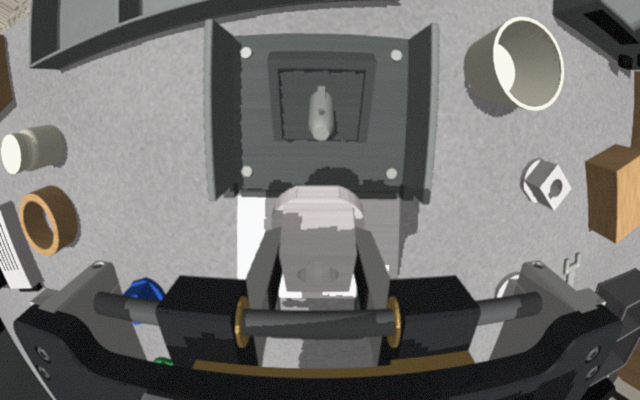

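View pics/w13c.png

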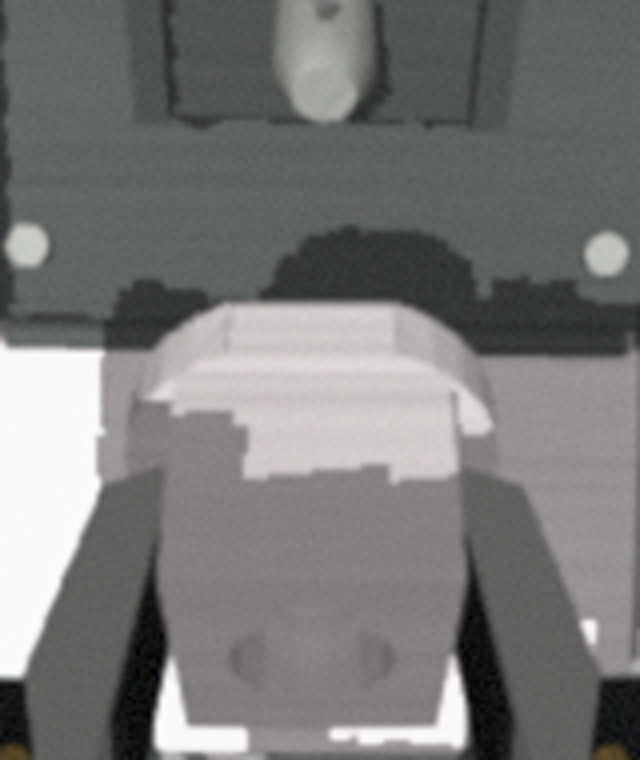

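```bash
python3 - <<'E'
from h import *
s,im=load('w13'); T=R(s['eef_rot']).T
f=lambda uv,z: T@(plane('wrist',uv,z,s)-s['eef_pos'])
q=lambda u,v:(240+(u+.5)/4-.5,110+(v+.5)/4-.5)
tip=q(325,93); print('tip',f(tip,118.3),plane('wrist',tip,118.3,s))
P=width_pt(q(156,573),q(468,573),40,s);Q=width_pt(q(190,725),q(438,725),40,s);print('hub edges',P,Q,P-Q,np.linalg.norm(P-Q),np.degrees(np.arctan2(-(P-Q)[2],(P-Q)[0])))
for fj in (370,385,395): print(tilt_fit([q(314,725),q(312,573),q(312,fj)],[(-23,45),(23,45),(23,10)],s))
# cheeks inner top edges
g=cv2.cvtColor(im,cv2.COLOR_BGR2GRAY)
for v in (40,80,120,160,190): 
  print(v,g[v,200:250:2].tolist(),g[v,400:445:2].tolist())
crop(im,200,10,445,210,3.2,'w13r')
E
```

```text
tip [62.5491  2.6157 47.3018] [687.9924 -82.6178 118.3   ]
hub edges [  9.1608   0.2122 -37.8279] [-31.9425   0.5403 -11.6745] [ 41.1033  -0.3281 -26.1534] 48.719526747153125 32.46801101081536
(array([11.9869, 13.8883,  0.5379]), np.float64(30.820084181300707), array([-0.,  0.,  0.]))
(array([ 5.9844, 22.8545,  0.5084]), np.float64(29.127739480513373), array([0., 0., 0.]))
(array([ 1.6205, 29.3231,  0.4867]), np.float64(27.88568918508856), array([0., 0., 0.]))
40 [173, 176, 154, 152, 154, 142, 77, 50, 52, 52, 54, 52, 46, 54, 51, 56, 53, 57, 68, 99, 104, 104, 103, 102, 103] [95, 95, 93, 97, 77, 62, 59, 58, 61, 62, 61, 65, 61, 58, 60, 77, 139, 159, 154, 140, 175, 169, 160]
80 [173, 165, 144, 157, 156, 113, 56, 57, 53, 51, 51, 52, 47, 57, 54, 54, 53, 53, 53, 57, 61, 102, 102, 105, 105] [99, 96, 99, 98, 68, 57, 59, 63, 60, 61, 58, 64, 60, 60, 62, 83, 147, 153, 145, 140, 164, 166, 165]
120 [169, 171, 156, 149, 154, 127, 66, 47, 53, 54, 53, 56, 48, 51, 56, 52, 50, 56, 57, 54, 70, 103, 98, 106, 105] [97, 96, 97, 78, 62, 65, 62, 64, 57, 54, 58, 60, 58, 60, 71, 133, 149, 145, 145, 165, 172, 167, 170]
160 [173, 175, 175, 152, 153, 146, 104, 57, 55, 50, 53, 53, 57, 56, 55, 52, 54, 53, 59, 52, 56, 80, 105, 101, 101] [96, 94, 72, 62, 64, 59, 65, 61, 56, 61, 58, 58, 56, 100, 145, 147, 142, 162, 177, 180, 174, 177, 174]
190 [169, 171, 174, 168, 145, 151, 150, 114, 58, 52, 58, 53, 49, 75, 101, 65, 53, 47, 35, 57, 83, 77, 72, 77, 68] [38, 31, 47, 53, 54, 56, 53, 57, 56, 51, 51, 58, 81, 85, 90, 143, 174, 177, 182, 181, 174, 172, 170]
```

View pics/w13r.png

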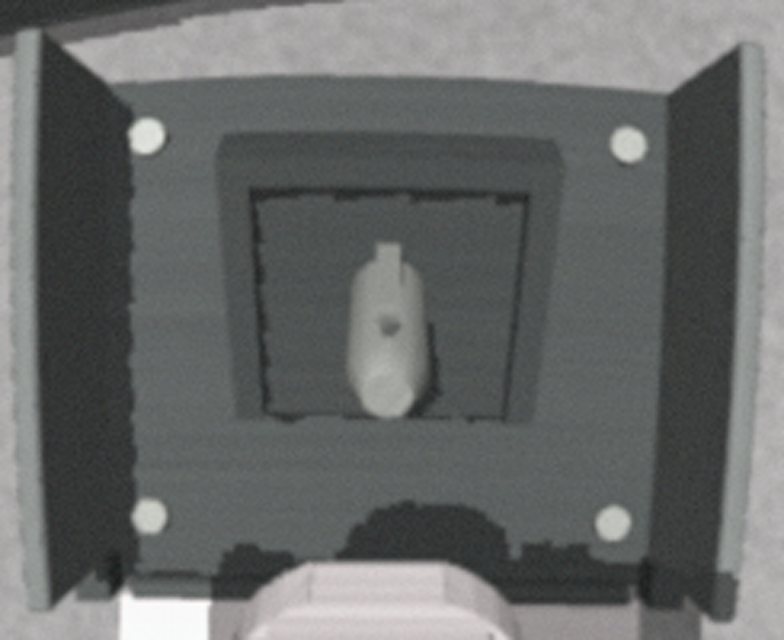

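```bash
python3 - <<'E'
from h import *
s,im=load('w13'); T=R(s['eef_rot']).T
f=lambda uv,z: T@(plane('wrist',uv,z,s)-s['eef_pos'])
L=[f((u,v),86)[:2] for u,v in((211.5,40),(210.5,80),(211,120),(212,160))];Rr=[f((u,v),86)[:2] for u,v in((431,40),(430.5,80),(428.5,120),(426,160))]
for n,a in(('L',L),('R',Rr)):
    a=np.array(a);p=np.polyfit(a[:,0],a[:,1],1);print(n,a.round(1).tolist(),p, 'y at x=62:',np.polyval(p,62.5))
q=lambda u,v:(200+(u+.5)/3.2-.5,10+(v+.5)/3.2-.5)
# rims (inner): bolts for symmetry
for uv in((147,135),(628,145),(149,517),(612,523)): print('bolt',f(q(*uv),18))
# seat inner rims at top of rim ~; low end
print('rim low L/R', f(q(250,415),62),f(q(520,415),62))
# key outer top
print('keyend',f(q(389,243),75),'hole',f(q(389,325),100))
E
```

```text
L [[143.9, -90.4], [108.2, -91.2], [73.3, -91.6], [38.1, -92.7]] [  0.0213 -93.4217] y at x=62: -92.08872076498534
R [[144.6, 97.7], [108.6, 97.1], [73.5, 96.2], [38.1, 95.9]] [ 0.018 95.05 ] y at x=62: 96.17782458318028
bolt [143.337  -75.6266 147.6202]
bolt [140.3446  83.0573 147.6175]
bolt [ 13.381  -78.0577 147.5922]
bolt [ 11.2656  80.8462 147.5897]
rim low L/R [ 52.2402 -36.3501 103.6001] [ 52.2961  41.2313 103.599 ]
keyend [100.3      3.3418  90.6099] hole [78.2258  3.0621 65.6051]
```

Cheek spacing measures 188.3 mm (188 expected). The rig yaw refines to -0.112, and the tip lies at (62.5, 2.3, 47.3) in the tool frame. Next I'll move the hub onto the shaft's axis line, just short of the tip.

{"name": "send_rows", "arguments": {
  "commands": [
    [[0.005,0.0005,0],0.005],
    [[0.012,0.001,0],0.01],
    [[0.021,0.0015,0],0.015],
    [[0.03,0.002,0.002],0.018],
    [[0.038,0.002,0.007],0.018],
    [[0.043,0.002,0.014],0.018],
    [[0.046,0.002,0.02],0.018],
    [[0.046,0.002,0.022],0.018]
  ]
}}

```text
clock: 14.85
eef_pos: [671.3, -80.4, 141.4]
eef_rot: [-3.141, 0.002, -0.112]
wrist_force: [-0.3, -0.0, -3.1]
finger_gap: 40.0
```

```bash
python3 - <<'E'
from h import *
s,im=shot('wrist','w14'); print(s['clock'],s['eef_pos'],s['eef_rot'],s['wrist_force'],s['finger_gap'],s['joints'])
crop(im,210,80,430,320,3.2,'w14c')
s1,i1=shot('scene','s14'); crop(i1,215,150,315,240,7,'s14c')
E
```

```text
14.85 [671.3423 -80.4077 141.3524] [-3.1414  0.0024 -0.1121] [-0.3358 -0.0026 -3.1447] 40.02866353577981 [-0.1734  0.6369  1.1836  0.      1.3234  1.5095]
```

View pics/w14c.png

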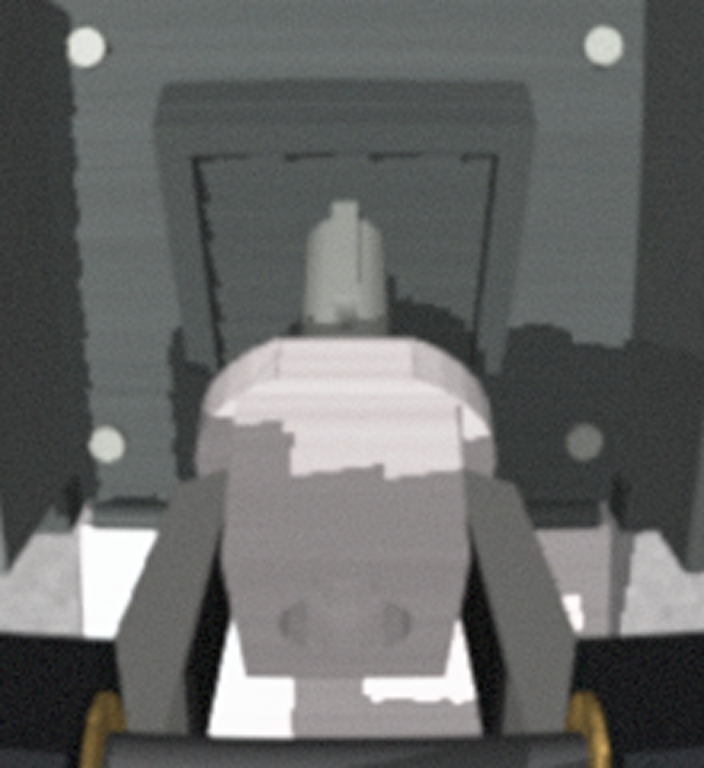

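View pics/s14c.png

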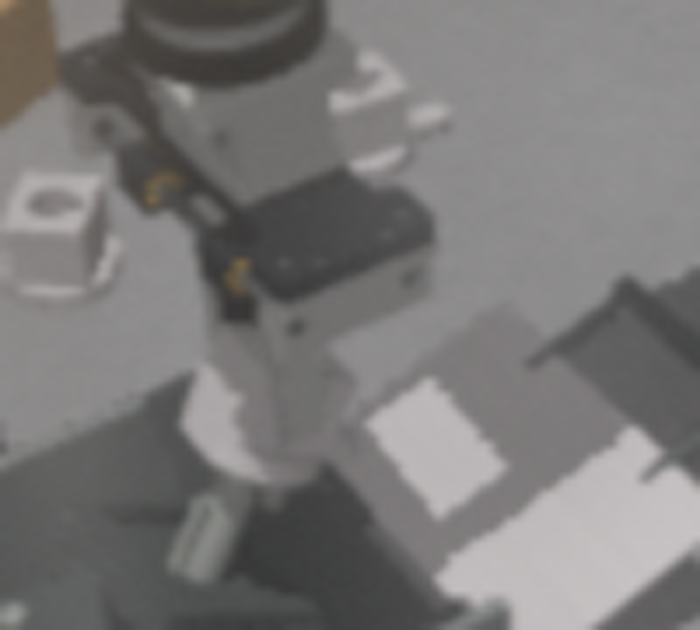

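The hub and shaft line up laterally, both at crop column about 345, and the key faces the keyway side. I'll start inserting along the shaft axis.

{"name": "send_rows", "arguments": {
  "commands": [
    [[0.0015,0,0.0026],0],
    [[0.003,0,0.0052],0],
    [[0.0045,0,0.0078],0],
    [[0.006,0,0.0104],0],
    [[0.0075,0,0.013],0],
    [[0.009,0,0.0156],0],
    [[0.0105,0,0.0182],0],
    [[0.012,0,0.0208],0]
  ]
}}

```text
clock: 15.62
eef_pos: [683.3, -81.8, 122.2]
eef_rot: [-3.141, 0.001, -0.112]
wrist_force: [-2.4, -0.4, -3.9]
finger_gap: 40.3
```

```bash
python3 - <<'E'
from h import *
s,im=shot('wrist','w15'); print(s['clock'],s['eef_pos'],s['eef_rot'],s['wrist_force'],s['finger_gap'])
crop(im,210,80,430,320,3.2,'w15c')
s1,i1=shot('scene','s15'); crop(i1,215,150,315,240,7,'s15c')
E
```

```text
15.6167 [683.2525 -81.7783 122.1752] [-3.1415  0.001  -0.1122] [-2.4134 -0.411  -3.9011] 40.28392175649663
```

View pics/w15c.png

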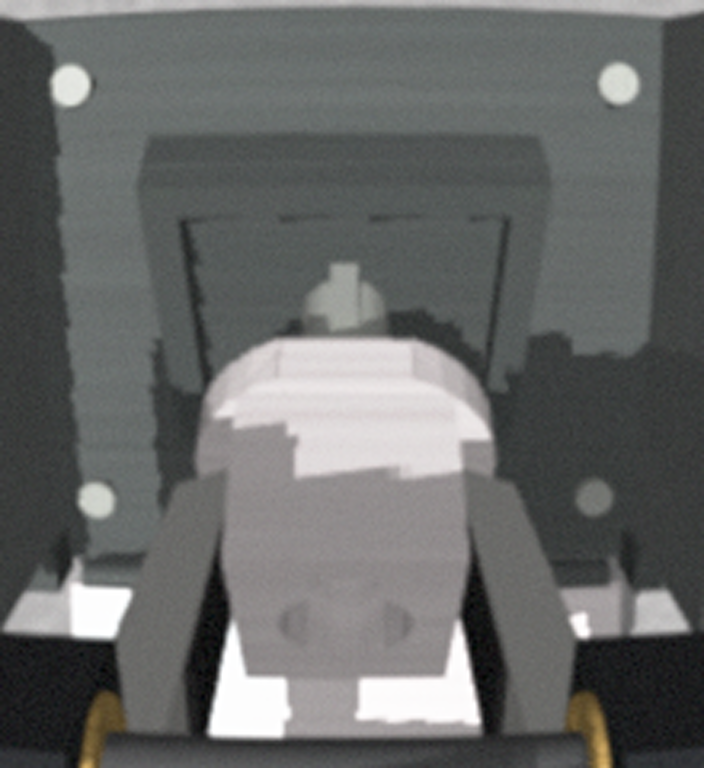

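View pics/s15c.png

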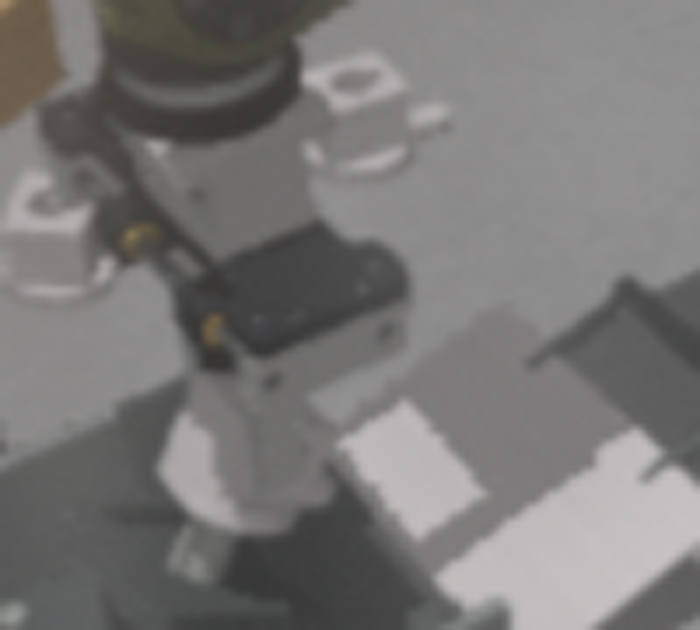

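The shaft has entered the bore with only about 2.4 N sideways. Continuing.

{"name": "send_rows", "arguments": {
  "commands": [
    [[0.0009,0,0.0022],0],
    [[0.002,0,0.0043],0],
    [[0.0032,0,0.0065],0],
    [[0.0045,0,0.0087],0],
    [[0.0057,0,0.0108],0],
    [[0.007,0,0.013],0],
    [[0.0082,0,0.0152],0],
    [[0.0095,0,0.0173],0]
  ]
}}

```text
clock: 16.38
eef_pos: [693.0, -82.9, 105.1]
eef_rot: [-3.142, 0.0, -0.112]
wrist_force: [-1.1, 0.7, -3.0]
finger_gap: 39.8
```

```bash
python3 - <<'E'
from h import *
s,im=shot('wrist','w16'); print(s['clock'],s['eef_pos'],s['eef_rot'],s['wrist_force'],s['moment'],s['finger_gap'])
crop(im,210,80,430,320,3.2,'w16c')
E
```

```text
16.3833 [692.9719 -82.8676 105.0796] [-3.1416  0.     -0.1121] [-1.1273  0.7089 -2.9951] [ 0.0579  0.4296 -0.0597] 39.84521949386758
```

View pics/w16c.png

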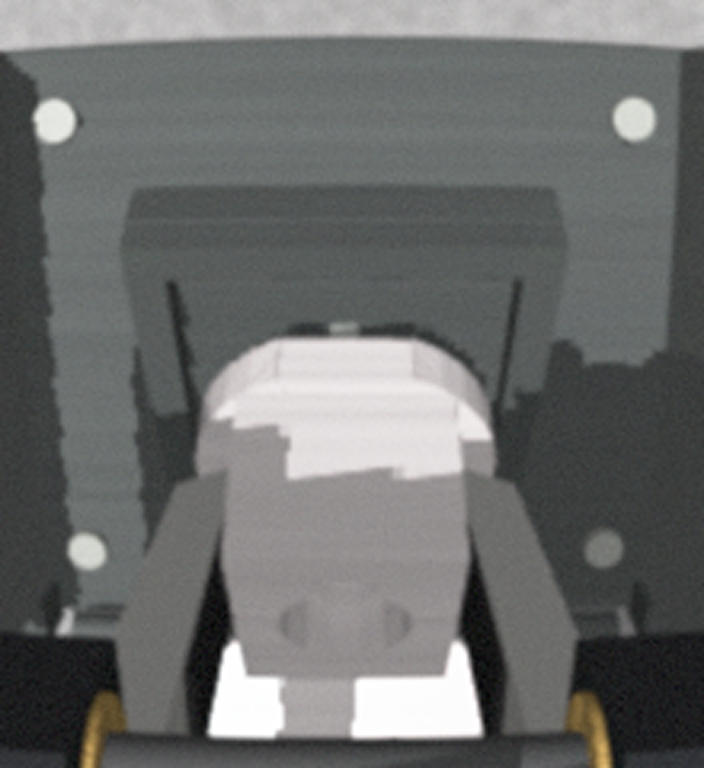

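The key is in the keyway and the forces are still about 1 N. Some 19 mm remain.

{"name": "send_rows", "arguments": {
  "commands": [
    [[0.0011,0,0.002],0],
    [[0.0022,0,0.0039],0],
    [[0.0033,0,0.0058],0],
    [[0.0044,0,0.0077],0],
    [[0.0055,0,0.0096],0],
    [[0.0066,0,0.0115],0],
    [[0.0075,0,0.013],0],
    [[0.008,0,0.014],0]
  ]
}}

```text
clock: 17.1
eef_pos: [700.9, -83.8, 91.1]
eef_rot: [3.142, -0.0, -0.112]
wrist_force: [-0.3, -0.1, -2.7]
finger_gap: 40.0
```

```bash
python3 - <<'E'
from h import *
s,im=shot('wrist','w17'); print(s['clock'],s['eef_pos'],s['eef_rot'],s['wrist_force'],s['moment'],s['finger_gap'])
crop(im,210,80,430,320,3.2,'w17c')
E
```

```text
17.1 [700.9296 -83.7804  91.0819] [ 3.1416 -0.     -0.1122] [-0.2995 -0.0615 -2.7193] [ 0.0551  0.2233 -0.0085] 40.027402634959586
```

View pics/w17c.png

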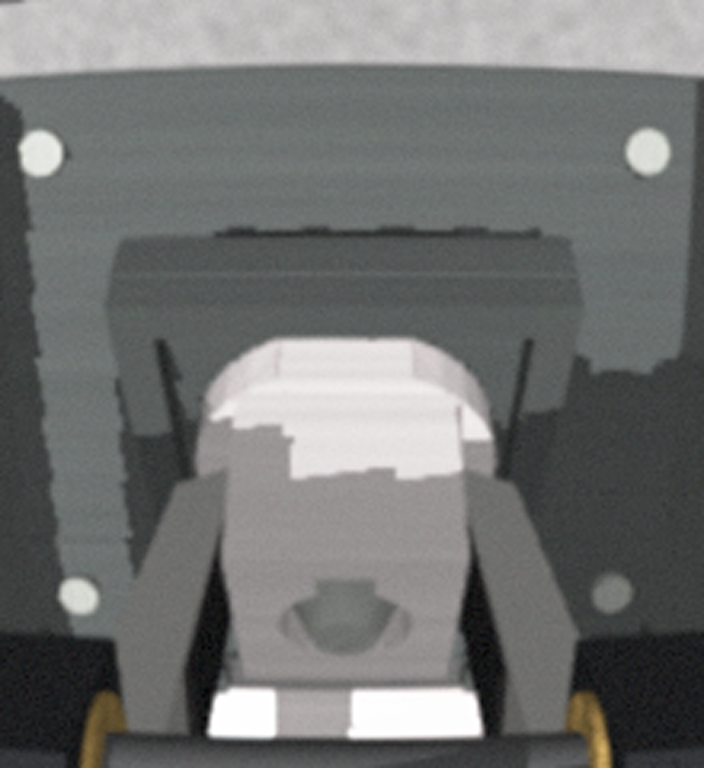

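The shaft and key now show inside the bore. I'll press on slowly until the seat pushes back.

{"name": "send_rows", "arguments": {
  "commands": [
    [[0.0004,0,0.0007],0],
    [[0.0008,0,0.0014],0],
    [[0.0012,0,0.002],0],
    [[0.0016,0,0.0027],0],
    [[0.002,0,0.0034],0],
    [[0.0023,0,0.004],0],
    [[0.0025,0,0.0044],0],
    [[0.0025,0,0.0044],0]
  ]
}}

```text
clock: 17.82
eef_pos: [703.4, -84.1, 88.9]
eef_rot: [3.142, -0.001, -0.112]
wrist_force: [-10.1, 1.5, 11.5]
finger_gap: 39.7
```

```bash
python3 - <<'E'
from h import *
s=manip.read_state(); print(s['clock'],s['eef_pos'],s['eef_rot'],s['wrist_force'],s['moment'],s['finger_gap'])
E
```

```text
17.8167 [703.387  -84.1271  88.8507] [ 3.1415 -0.0009 -0.1123] [-10.0887   1.4601  11.4982] [0.3448 1.7728 0.0431] 39.70655868334875
```

The seat is pushing back with (-10, +14) N, roughly along its normal, at the predicted home height (z 88.9 against 88.5). One more small press, then I'll look.

{"name": "send_rows", "arguments": {
  "commands": [
    [[0.0002,0,0.0004],0],
    [[0.0004,0,0.0008],0],
    [[0.0005,0,0.0012],0],
    [[0.0006,0,0.0016],0],
    [[0.0007,0,0.002],0],
    [[0.0007,0,0.002],0],
    [[0.0007,0,0.002],0],
    [[0.0007,0,0.002],0]
  ]
}}

```text
clock: 18.48
eef_pos: [704.9, -84.3, 87.9]
eef_rot: [3.141, -0.004, -0.112]
wrist_force: [-6.8, 0.7, 15.6]
finger_gap: 39.7
```

```bash
python3 - <<'E'
from h import *
s,im=shot('wrist','w18'); print(s['clock'],s['eef_pos'],s['eef_rot'],s['wrist_force'],s['moment'],s['finger_gap'])
crop(im,210,80,430,320,3.2,'w18c')
s1,i1=shot('scene','s18'); crop(i1,205,180,305,270,7,'s18c')
E
```

```text
18.4833 [704.9205 -84.29    87.8681] [ 3.1415 -0.0037 -0.1123] [-6.8184  0.7477 15.5595] [ 0.318   1.1608 -0.0136] 39.74761941672139
```

View pics/w18c.png

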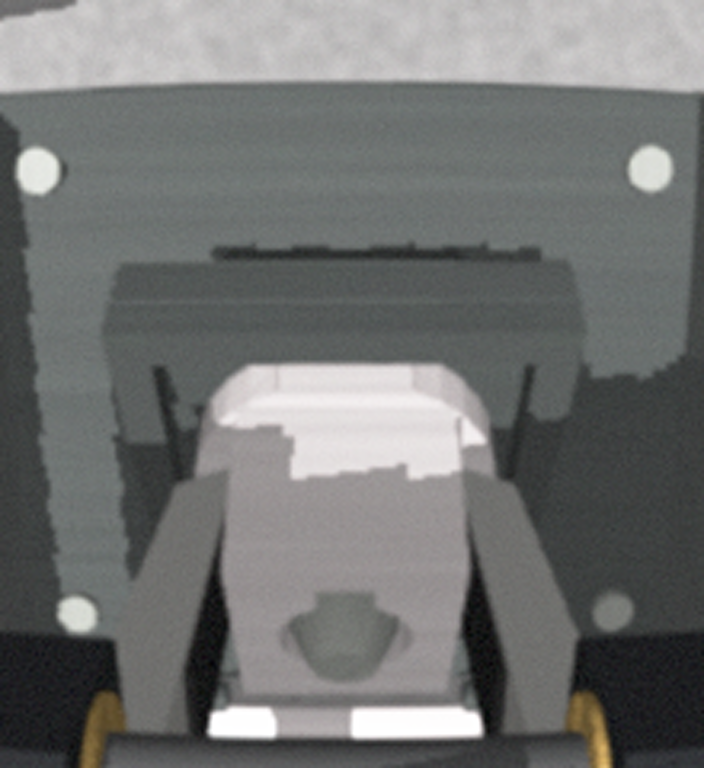

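View pics/s18c.png

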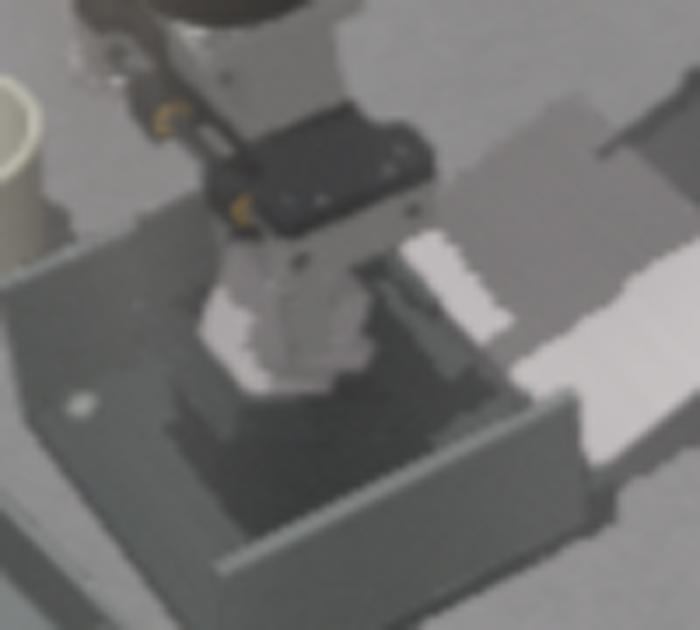

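```bash
python3 - <<'E'
from h import *
for n in('w17','w18'):
    s,im=load(n); crop(im,265,170,370,315,5.5,n+'d')
E
python3 -c "
import cv2,numpy as np
a=cv2.imread('pics/w17d.png');b=cv2.imread('pics/w18d.png');c=np.hstack([a,b])[:, :];print(c.shape);cv2.imwrite('pics/cmp.png',cv2.resize(c,None,fx=.68,fy=.68))"
```

```text
(798, 1156, 3)
```

View pics/w18d.png

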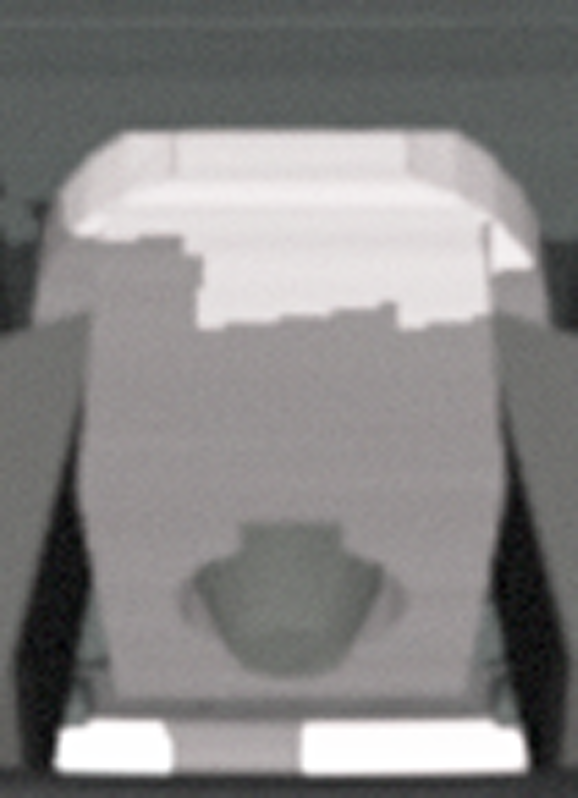

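View pics/w17d.png

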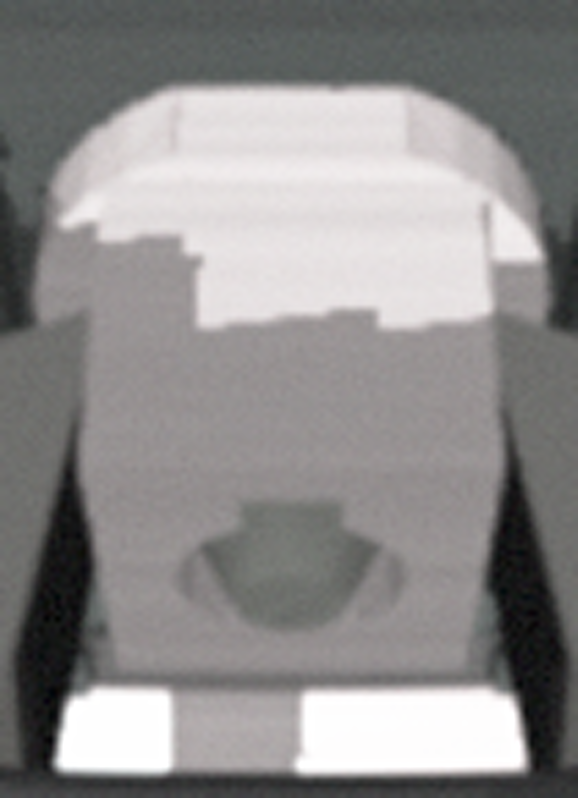

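```bash
python3 - <<'E'
from h import *
ex=np.array([.866,0,-.5]);ez=np.array([-.5,0,-.866])
for n,vb,ve,uu,ww in(('w13',None,None,None,None),('w17',465,672,(77,505),(118,470)),('w18',482,697,(77,505),(118,470))):
    if vb is None: continue
    s,im=load(n); q=lambda u,v:(265+(u+.5)/5.5-.5,170+(v+.5)/5.5-.5)
    P=width_pt(q(uu[0],vb),q(uu[1],vb),40,s);Q=width_pt(q(ww[0],ve),q(ww[1],ve),40,s)
    d=P-Q; print(n,P,Q,np.linalg.norm(d),np.degrees(np.arctan2(-d[2],d[0])),'orig',P-23*ex-45*ez,Q+23*ex-45*ez)
    M=R(s['eef_rot'])
    for O in(P-23*ex-45*ez,Q+23*ex-45*ez): print('  world',M@O+s['eef_pos'])
E
```

```text
w17 [  8.3956   0.1512 -37.7537] [-28.8963   0.4833 -17.23  ] 42.5678051859339 28.826348903066265 orig [10.9776  0.1512 12.7163] [13.5217  0.4833 10.24  ]
  world [711.8215 -85.1596  78.3659]
  world [714.3124 -85.7743  80.8422]
w18 [  6.9283   0.1509 -38.3977] [-31.4527   0.4828 -18.6132] 43.18147619918443 27.270125914562257 orig [ 9.5103  0.1509 12.0723] [10.9653  0.4828  8.8568]
  world [714.3985 -85.5118  75.8314]
  world [715.7953 -86.0029  79.0523]
```

The estimated hub origin is (714.4,-85.5,76–79), against a seat at about (712.8,-85.1,75), so it is home to within measurement error. I'll release by opening slightly, then lift straight up.

{"name": "send_rows", "arguments": {
  "commands": [
    [[0,0,0],0],
    [[0,0,0],0],
    [[0,0,0],0],
    [[0,0,0],0],
    [[0,0,0],0],
    [[0,0,0],0],
    [[0,0,0],0],
    [[0,0,0],0]
  ],
  "hand": -0.05
}}

```text
clock: 19.25
eef_pos: [704.5, -84.3, 86.2]
eef_rot: [3.141, -0.002, -0.112]
wrist_force: [-2.8, -0.6, 8.7]
finger_gap: 49.2
```

{"name": "send_rows", "arguments": {
  "commands": [
    [[0,0,-0.003],0],
    [[0,0,-0.009],0],
    [[0,0,-0.018],0],
    [[-0.004,0,-0.03],0],
    [[-0.012,0,-0.042],0],
    [[-0.022,0,-0.054],0],
    [[-0.032,0,-0.064],0],
    [[-0.042,0,-0.07],0]
  ]
}}

```text
clock: 19.92
eef_pos: [662.1, -79.4, 157.6]
eef_rot: [3.141, -0.003, -0.112]
wrist_force: [-0.6, 0.4, -0.2]
finger_gap: 49.3
```

```bash
python3 - <<'E'
from h import *
s,im=shot('wrist','w19'); print(s['clock'],s['eef_pos'],s['eef_rot'],s['wrist_force'],s['moment'],s['finger_gap'])
crop(im,210,50,430,290,3.2,'w19c')
s1,i1=shot('scene','s19'); crop(i1,205,180,305,270,7,'s19c')
E
```

```text
19.9167 [662.1071 -79.4381 157.5529] [ 3.1414 -0.0027 -0.1122] [-0.5739  0.3651 -0.2007] [ 0.1     0.0203 -0.0042] 49.33307131222555
```

View pics/w19c.png

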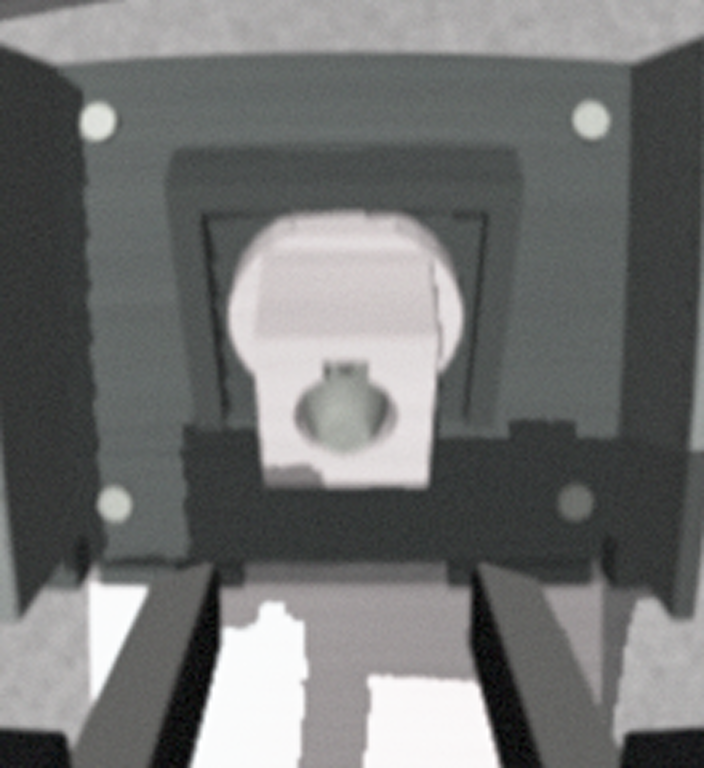

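View pics/s19c.png

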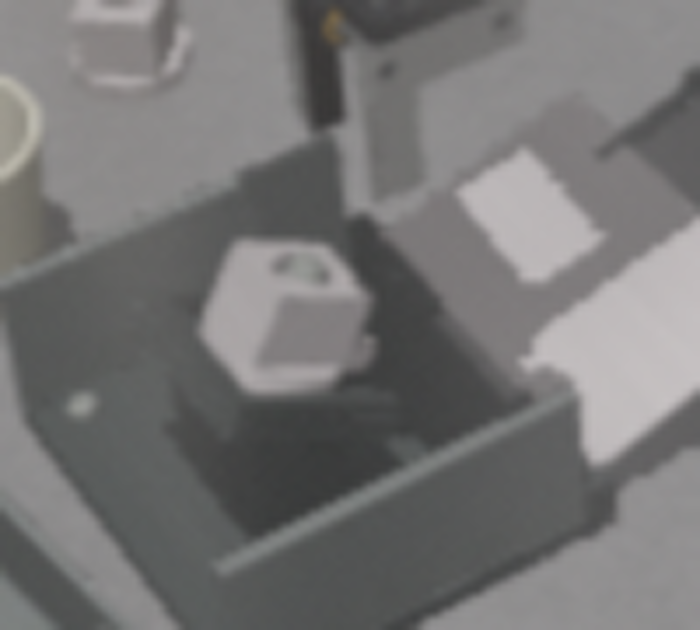

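Released. I'll compare the boss corners with where a fully home hub must project, given the shaft measured before the fit.

```bash
python3 - <<'E'
from h import *
s,im=load('w19'); 
crop(im,270,105,365,215,7,'w19d')
rigR=R([0,0,-.112]); Rs=rigR@R([0,-np.pi/6,0])
seat=np.array([688,-82.3,118.3])-Rs@[0,0,50]; print('seat',seat,Rs@[0,0,1])
for lift in(0,5):
  for n,l in dict(tpl=(23,20,45),tpr=(23,-20,45),tml=(-23,20,45),tmr=(-23,-20,45),fl=(30,0,10),boreT=(0,0,45),tip=(0,0,50-lift),keyw=(16.5,0,45),eart=(-52,0,10)).items():
    P=seat+Rs@(np.array(l)+[0,0,lift]); w=proj('wrist',P,s); c=proj('scene',P)
    print(lift,n,((w-[270,105]+.5)*7-.5).round(0),((c-[205,180]+.5)*7-.5).round(0))
E
```

```text
seat [712.8434 -85.0941  74.9987] [-0.4969  0.0559  0.866 ]
0 tpl [131. 355.] [281. 298.]
0 tpr [536. 354.] [233. 243.]
0 tml [158. 672.] [372. 300.]
0 tmr [510. 672.] [324. 246.]
0 fl [333. 105.] [213. 342.]
0 boreT [334. 524.] [303. 272.]
0 tip [333. 557.] [307. 261.]
0 keyw [333. 404.] [270. 271.]
0 eart [334. 628.] [373. 343.]
5 tpl [127. 387.] [285. 288.]
5 tpr [539. 387.] [238. 233.]
5 tml [155. 705.] [377. 290.]
5 tmr [512. 704.] [328. 236.]
5 fl [333. 130.] [217. 332.]
5 boreT [333. 557.] [307. 261.]
5 tip [333. 557.] [307. 261.]
5 keyw [333. 437.] [274. 260.]
5 eart [334. 655.] [377. 333.]
```

View pics/w19d.png

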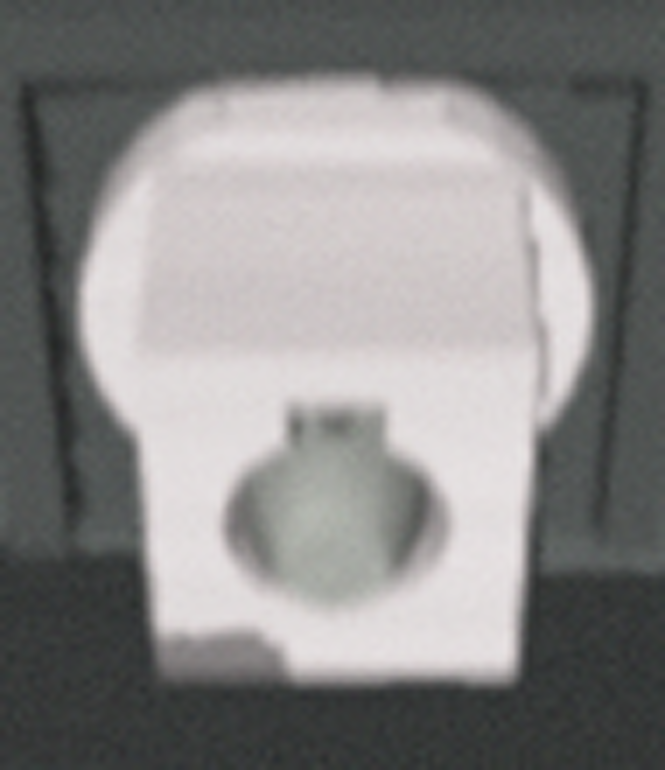

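```bash
cat > fit.py <<'E'
from h import *
def lines(im,specs):
    g=cv2.GaussianBlur(cv2.cvtColor(im,cv2.COLOR_BGR2GRAY),(3,3),0).astype(float); out={}
    for n,(kind,rng,lo,hi,sgn) in specs.items():
        pts=[]
        for k in rng:
            p=g[lo:hi,k] if kind=='h' else g[k,lo:hi]
            d=np.diff(p)*sgn; i=int(np.argmax(d))
            if 0<i<len(d)-1:
                a,b,c=d[i-1:i+2]; o=.5*(a-c)/(a-2*b+c+1e-9)
            else:o=0
            e=lo+i+.5+o; pts.append((k,e) if kind=='h' else (e,k))
        pts=np.array(pts); x,y=(pts[:,0],pts[:,1]) if kind=='h' else (pts[:,1],pts[:,0])
        p=np.polyfit(x,y,1); r=y-np.polyval(p,x); m=abs(r)<1; p=np.polyfit(x[m],y[m],1); out[n]=(kind,p,r.std())
    return out
def inter(h,v):
    a,b=h[1];c,d=v[1]; y=(a*d+b)/(1-a*c); return np.array([c*y+d,y])
E
python3 - <<'E'
from fit import *
s,im=load('w19')
L=lines(im,dict(bot=('h',range(312,342),198,207,-1),top=('h',list(range(295,308))+list(range(328,343)),150,159,1),
  l=('v',range(172,198),288,296,1),r=('v',range(172,198),340,349,-1)))
print(L)
c={k:inter(L[a],L[b]) for k,a,b in(('tpl','top','l'),('tpr','top','r'),('tml','bot','l'),('tmr','bot','r'))}
print({k:((v-[270,105]+.5)*7-.5).round(0) for k,v in c.items()})
obj=np.array([(23,20,45),(23,-20,45),(-23,20,45),(-23,-20,45)],float); px=[c[k] for k in('tpl','tpr','tml','tmr')]
K,Rc,e=cam('wrist',s); n=[]
for p in px:
    _,d=ray('wrist',p,s); d=Rc.T@d; n.append(d[:2]/d[2])
ok,rv,tv,er=cv2.solvePnPGeneric(obj,np.array(n),np.eye(3),None,flags=cv2.SOLVEPNP_IPPE)
for a,b,q in zip(rv,tv,er):
    Rm=Rc@cv2.Rodrigues(a)[0]; t=Rc@b.ravel()+e; z=Rm[:,2]; print('origin',t,'z',z,'tilt',np.degrees(np.arccos(z[2])),'err',q*310,'x',Rm[:,0])
E
```

```text
{'bot': ('h', array([ -0.0087, 204.5361]), np.float64(0.22721711034986744)), 'top': ('h', array([ -0.0141, 159.3422]), np.float64(0.4227165900988509)), 'l': ('v', array([  0.0782, 276.1438]), np.float64(0.08006575115008947)), 'r': ('v', array([ -0.0769, 358.7039]), np.float64(0.1076910254872431))}
{'tpl': array([131., 355.]), 'tpr': array([541., 349.]), 'tml': array([157., 682.]), 'tmr': array([515., 679.])}
origin [730.7218 -86.6246 145.8354] z [-0.5532  0.5836 -0.5945] tilt 126.47442943703817 err [48.0499] x [-0.4997 -0.8034 -0.3237]
origin [669.3444 -81.2089 156.9951] z [ 0.1847 -0.6157 -0.766 ] tilt 139.99505502332988 err [49.7039] x [-0.3356 -0.7721  0.5397]
```

```bash
cat >> fit.py <<'E'
def pnp(c,s):
    obj=np.array([(23,20,0),(23,-20,0),(-23,20,0),(-23,-20,0)],float)
    K,Rc,e=cam('wrist',s); n=[]
    for k in('tpl','tpr','tml','tmr'):
        _,d=ray('wrist',c[k],s); d=Rc.T@d; n.append(d[:2]/d[2])
    ok,rv,tv,er=cv2.solvePnPGeneric(obj,np.array(n),np.eye(3),None,flags=cv2.SOLVEPNP_IPPE)
    for a,b,q in zip(rv,tv,er):
        Rm=Rc@cv2.Rodrigues(a)[0]; t=Rc@b.ravel()+e; z=Rm[:,2]; print('top ctr',t,'origin',t-45*z,'z',z,'tilt',np.degrees(np.arccos(z[2])),'err',q*310,'xyaw',np.arctan2(Rm[1,0],Rm[0,0]))
E
python3 - <<'E'
from fit import *
s,im=load('w19')
pnp({k:(np.array(v)+.5)/7-.5+[270,105] for k,v in dict(tpl=(133,352),tpr=(539,352),tml=(157,682),tmr=(515,680)).items()},s)
# control: same method on known level hub in w6 crop
s,im=load('w6')
pnp({k:(np.array(v)+.5)/8-.5+[270,60] for k,v in dict(tpl=(157,120),tpr=(412,120),tml=(160,433),tmr=(408,433)).items()},s)
E
```

```text
top ctr [690.598  -82.8636 116.2025] origin [711.7682 -85.0517  76.5537] z [-0.4705  0.0486  0.8811] tilt 28.226393052638908 err [0.108] xyaw -0.11244893633004704
top ctr [693.5214 -83.179  118.6291] origin [657.0084 -79.297   92.615 ] z [ 0.8114 -0.0863  0.5781] tilt 54.68360276124778 err [2.5582] xyaw -0.11375474474819791
top ctr [465.5648 328.6993  67.0131] origin [482.2984 323.9126  25.5152] z [-0.3719  0.1064  0.9222] tilt 22.753845212693474 err [0.3579] xyaw 1.1723931033366524
top ctr [466.3436 328.3905  66.9707] origin [448.0955 337.7068  26.9056] z [ 0.4055 -0.207   0.8903] tilt 27.08450308224228 err [0.3774] xyaw 1.172865929521953
```

PnP on the four boss corners gives hub origin (711.8,-85.1,76.6), within 2 mm of the seat, and a tilt of about 28±3°. A gentle downward press on the boss's uphill top edge will make sure it sits flat. It also gives a height check, since the edge should be met at z≈125.5 if the hub is home.

{"name": "send_rows", "arguments": {
  "commands": [
    [[0,0,0],0],
    [[0.004,0,0],0],
    [[0.012,0,0],0],
    [[0.022,0,0.002],0],
    [[0.032,0,0.008],0],
    [[0.04,0,0.014],0],
    [[0.046,0,0.02],0],
    [[0.046,0,0.023],0]
  ],
  "hand": 1
}}

```text
clock: 20.68
eef_pos: [708.4, -84.6, 129.9]
eef_rot: [-3.141, 0.002, -0.112]
wrist_force: [-0.3, -0.2, -0.1]
finger_gap: 1.3
```

{"name": "send_rows", "arguments": {
  "commands": [
    [[0,0,0.0015],0],
    [[0,0,0.003],0],
    [[0,0,0.004],0],
    [[0,0,0.005],0],
    [[0,0,0.006],0],
    [[0,0,0.007],0],
    [[0,0,0.0075],0],
    [[0,0,0.0075],0]
  ]
}}

```text
clock: 21.35
eef_pos: [708.1, -84.6, 125.7]
eef_rot: [3.141, -0.001, -0.112]
wrist_force: [-3.8, 0.4, 6.2]
finger_gap: 0.6
```

{"name": "send_rows", "arguments": {
  "commands": [
    [[0,0,0.001],0],
    [[0,0,0.002],0],
    [[0,0,0.003],0],
    [[0,0,0.004],0],
    [[0,0,0.005],0],
    [[0,0,0.005],0],
    [[0,0,0.005],0],
    [[0,0,0.005],0]
  ]
}}

```text
clock: 22.02
eef_pos: [708.6, -84.7, 124.8]
eef_rot: [3.141, -0.005, -0.112]
wrist_force: [-15.7, 3.1, 31.9]
finger_gap: 0.7
```

```bash
python3 - <<'E'
from h import *
s,im=shot('wrist','w20'); print(s['clock'],s['eef_pos'],s['eef_rot'],s['wrist_force'],s['moment'],s['finger_gap'])
crop(im,210,50,430,290,3.2,'w20c')
E
```

```text
22.0167 [708.5595 -84.6758 124.8216] [ 3.1412 -0.0045 -0.1121] [-15.6502   3.0925  31.8585] [0.4916 2.9908 0.0383] 0.7034682514706517
```

View pics/w20c.png

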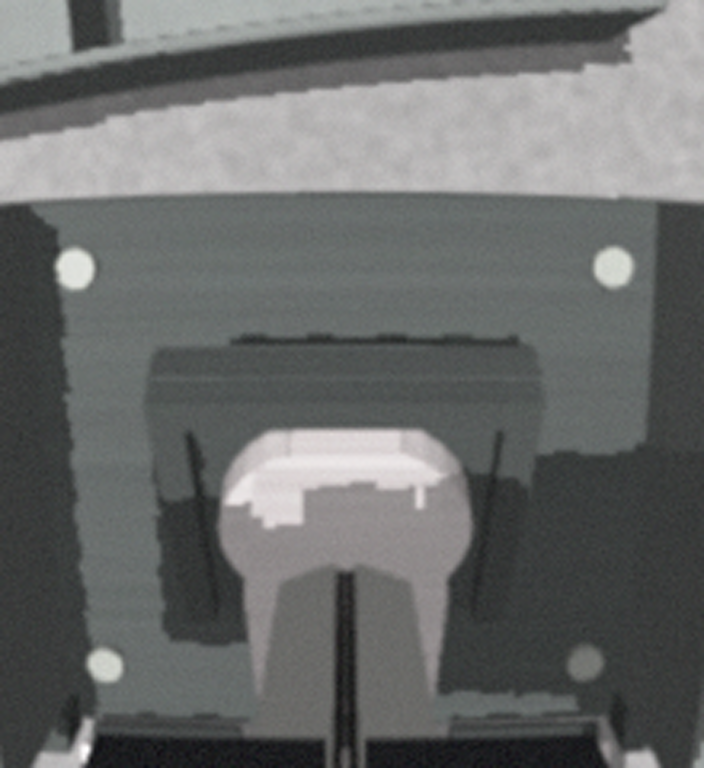

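Contact was met at z=125.7 (125.5 expected) and holds solid at 124.8 under 32 N, so the hub is fully home. I'll back off and go to the door handle, turning the jaws back along the rig's x.

{"name": "send_rows", "arguments": {
  "commands": [
    [[0,0,-0.01],0],
    [[0,0,-0.025],0],
    [[0,0,-0.045],0],
    [[-0.01,0,-0.065],-0.1],
    [[-0.035,0,-0.08],-0.22],
    [[-0.07,0,-0.085],-0.34],
    [[-0.11,0,-0.085],-0.46],
    [[-0.15,0,-0.085],-0.58]
  ],
  "hand": 0.2
}}

```text
clock: 22.73
eef_pos: [557.1, -67.6, 204.5]
eef_rot: [3.141, -0.001, 0.474]
wrist_force: [1.5, -0.6, 1.1]
finger_gap: 37.5
```

```bash
python3 - <<'E'
from h import *
s=manip.read_state(); print(s['clock'],s['eef_pos'],s['eef_rot'],s['wrist_force'],s['finger_gap'])
print(delta((463.7,-57,185),1.474,s))
E
```

```text
22.7333 [557.1164 -67.5591 204.5447] [ 3.141  -0.0006  0.4738] [ 1.5042 -0.6498  1.1283] 37.50469344476655
(array([-78.3218, -52.0278,  19.466 ]), np.float64(-1.0002267137224816))
```

{"name": "send_rows", "arguments": {
  "commands": [
    [[-0.01,-0.007,0.0],-0.12],
    [[-0.022,-0.015,0.0],-0.245],
    [[-0.034,-0.023,0.0],-0.37],
    [[-0.046,-0.031,0.005],-0.495],
    [[-0.058,-0.039,0.01],-0.62],
    [[-0.068,-0.046,0.015],-0.745],
    [[-0.078,-0.052,0.019],-0.87],
    [[-0.078,-0.052,0.019],-0.99]
  ]
}}

```text
clock: 23.4
eef_pos: [464.2, -56.3, 185.1]
eef_rot: [-3.141, -0.0, 1.464]
wrist_force: [-0.6, -0.4, 0.8]
finger_gap: 37.6
```

```bash
python3 - <<'E'
from h import *
s,im=shot('wrist','w21'); print(s['clock'],s['eef_pos'],s['eef_rot'],s['wrist_force'],s['finger_gap'])
print(delta((463.7,-57,53),1.474,s))
for p in [(0,0)]: pass
T=R(s['eef_rot']).T
E
```

```text
23.4 [464.1584 -56.2958 185.087 ] [-3.1408 -0.      1.4641] [-0.6225 -0.414   0.7549] 37.60975847478289
(array([ -0.7546,  -0.28  , 132.0872]), np.float64(-0.00992870744922536))
```

View pics/w21.png

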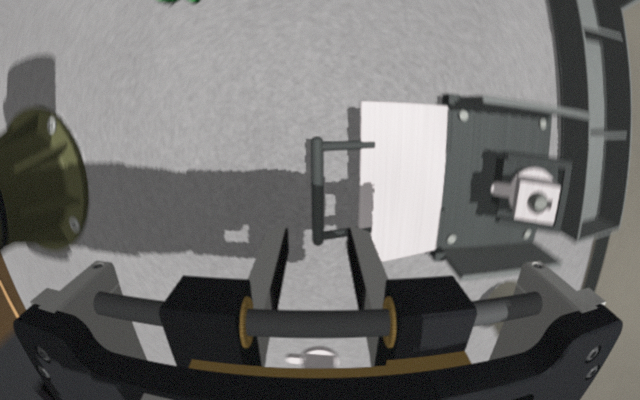

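The handle bar (column 317) lies between the fingers. The hub sits on its shaft with the ear toward the door, at (500,188). I'll go down and pinch the handle.

{"name": "send_rows", "arguments": {
  "commands": [
    [[-0.001,0,0.02],0],
    [[-0.001,0,0.042],0],
    [[-0.001,0,0.064],0],
    [[-0.001,0,0.084],0],
    [[-0.001,0,0.102],0],
    [[-0.001,0,0.118],0],
    [[-0.001,0,0.128],0],
    [[-0.001,0,0.132],0]
  ]
}}

```text
clock: 24.12
eef_pos: [465.3, -57.5, 52.3]
eef_rot: [-3.14, -0.0, 1.456]
wrist_force: [-0.3, -0.1, 0.7]
finger_gap: 37.3
```

{"name": "send_rows", "arguments": {
  "commands": [
    [[0,0,0],0],
    [[0,0,0],0],
    [[0,0,0],0],
    [[0,0,0],0],
    [[0,0,0],0],
    [[0,0,0],0],
    [[0,0,0],0],
    [[0,0,0],0]
  ],
  "hand": 1,
  "force": 20
}}

```text
clock: 24.78
eef_pos: [463.0, -57.2, 53.1]
eef_rot: [-3.135, -0.0, 1.458]
wrist_force: [-17.9, 1.3, 6.5]
finger_gap: 10.9
```

```bash
python3 - <<'E'
import numpy as np
f=lambda t:np.array([4*np.cos(t)-160*np.sin(t),4*np.sin(t)+160*np.cos(t)])
t=np.linspace(1.295,0.0,25); 
for a,b in((0,8),(8,16),(16,24)):
  print()
  for i in range(a+1,b+1):
    d=f(t[i])-f(t[a]); print(round(d[0]/1000,4),round(-d[1]/1000,4))
E
```

```text
0.0028 -0.0082
0.006 -0.0162
0.0096 -0.024
0.0137 -0.0316
0.0182 -0.039
0.023 -0.0462
0.0283 -0.053
0.0339 -0.0596

0.0059 -0.0063
0.0122 -0.0122
0.0188 -0.0178
0.0257 -0.023
0.0328 -0.0278
0.0402 -0.0323
0.0479 -0.0363
0.0557 -0.04

0.008 -0.0032
0.0162 -0.006
0.0245 -0.0083
0.0329 -0.0101
0.0415 -0.0116
0.0501 -0.0125
0.0587 -0.013
0.0673 -0.013
```

{"name": "send_rows", "arguments": {
  "commands": [
    [[0,0.002,-0.008],0],
    [[0,0.005,-0.016],0],
    [[0,0.0085,-0.024],0],
    [[0,0.0125,-0.0315],0],
    [[0,0.017,-0.039],0],
    [[0,0.0215,-0.046],0],
    [[0,0.027,-0.053],0],
    [[0,0.0325,-0.0595],0]
  ]
}}

```text
clock: 25.45
eef_pos: [496.1, -60.9, 113.4]
eef_rot: [-3.136, -0.0, 1.458]
wrist_force: [-16.0, 1.7, 7.4]
finger_gap: 11.4
```

{"name": "send_rows", "arguments": {
  "commands": [
    [[0,0.006,-0.0065],0],
    [[0,0.012,-0.012],0],
    [[0,0.0185,-0.018],0],
    [[0,0.0255,-0.023],0],
    [[0,0.0325,-0.028],0],
    [[0,0.04,-0.0325],0],
    [[0,0.0475,-0.0365],0],
    [[0,0.0555,-0.04],0]
  ]
}}

```text
clock: 26.12
eef_pos: [552.9, -67.5, 154.2]
eef_rot: [-3.141, 0.0, 1.458]
wrist_force: [-6.4, -0.2, 4.1]
finger_gap: 11.2
```

```bash
python3 - <<'E'
from h import *
s=manip.read_state(); print(s['clock'],s['eef_pos'],s['eef_rot'],s['wrist_force'],s['finger_gap'])
E
```

```text
26.1167 [552.8506 -67.4813 154.2395] [-3.1408  0.0002  1.4576] [-6.4187 -0.1917  4.1149] 11.204525946730005
```

{"name": "send_rows", "arguments": {
  "commands": [
    [[0,0.008,-0.003],0],
    [[0,0.016,-0.006],0],
    [[0,0.0245,-0.0085],0],
    [[0,0.033,-0.0105],0],
    [[0,0.0415,-0.0115],0],
    [[0,0.05,-0.0125],0],
    [[0,0.0585,-0.013],0],
    [[0,0.066,-0.013],0]
  ]
}}

```text
clock: 26.78
eef_pos: [617.1, -74.8, 166.8]
eef_rot: [-3.136, 0.0, 1.458]
wrist_force: [-40.4, 3.3, 22.4]
finger_gap: 16.0
```

{"name": "send_rows", "arguments": {
  "commands": [
    [[0,0.001,0],0],
    [[0,0.002,0],0],
    [[0,0.002,0],0],
    [[0,0.002,0],0],
    [[0,0.002,0],0],
    [[0,0.002,0],0],
    [[0,0.002,0],0],
    [[0,0.002,0],0]
  ]
}}

```text
clock: 27.45
eef_pos: [616.7, -74.8, 166.8]
eef_rot: [-3.131, 0.0, 1.458]
wrist_force: [-39.8, 3.9, 20.2]
finger_gap: 15.5
```

```bash
python3 - <<'E'
from h import *
s,im=shot('wrist','w22'); print(s['clock'],s['eef_pos'],s['eef_rot'],s['wrist_force'],s['finger_gap'])
crop(im,200,60,520,320,2.4,'w22c')
E
```

```text
27.45 [616.7323 -74.7565 166.7867] [-3.1311  0.0002  1.4577] [-39.7777   3.9101  20.182 ] 15.513884524861089
```

View pics/w22c.png

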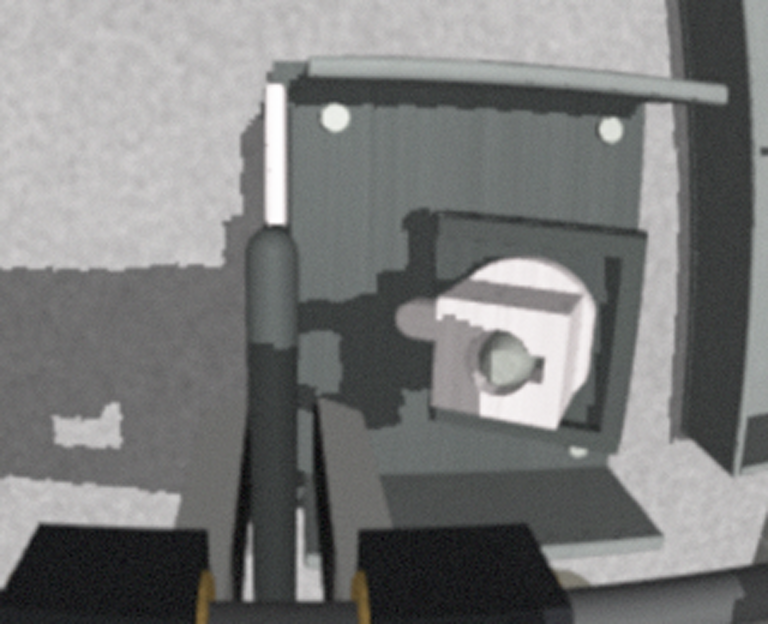

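The door is at its stop: the wrist reads about 40 N with the bar at x≈615–617. I'll relax, open and lift straight off.

{"name": "send_rows", "arguments": {
  "commands": [
    [[0,-0.003,0],0],
    [[0,-0.004,0],0],
    [[0,-0.004,0],0],
    [[0,-0.004,0],0],
    [[0,-0.004,-0.005],0],
    [[0,-0.004,-0.02],0],
    [[0,-0.004,-0.045],0],
    [[0,-0.004,-0.08],0]
  ],
  "hand": 0.2
}}

```text
clock: 28.17
eef_pos: [616.1, -74.6, 245.0]
eef_rot: [-3.138, -0.0, 1.458]
wrist_force: [0.8, 0.4, 0.5]
finger_gap: 37.6
```

{"name": "send_rows", "arguments": {
  "commands": [
    [[0,-0.005,-0.02],0],
    [[0,-0.02,-0.04],0],
    [[0,-0.04,-0.05],0],
    [[0,-0.06,-0.05],0],
    [[0,-0.08,-0.05],0],
    [[0,-0.1,-0.05],0],
    [[0,-0.11,-0.05],0],
    [[0,-0.11,-0.05],0]
  ]
}}

```text
clock: 28.83
eef_pos: [506.5, -62.1, 297.1]
eef_rot: [3.14, 0.0, 1.458]
wrist_force: [0.7, -0.3, -0.1]
finger_gap: 37.5
```

```bash
python3 - <<'E'
from h import *
s,im=shot('wrist','w23'); print(s['clock'],s['eef_pos'],s['eef_rot'],s['wrist_force'],s['finger_gap'])
s1,i1=shot('scene','s23'); crop(i1,195,140,305,270,5,'s23c')
s2,i2=shot('top','t23'); crop(i2,180,120,480,280,2.6,'t23c')
crop(im,330,60,520,300,3,'w23c')
E
```

```text
28.8333 [506.4723 -62.1358 297.0879] [3.14   0.0001 1.4578] [ 0.7237 -0.2952 -0.1223] 37.45270582278171
```

View pics/s23c.png

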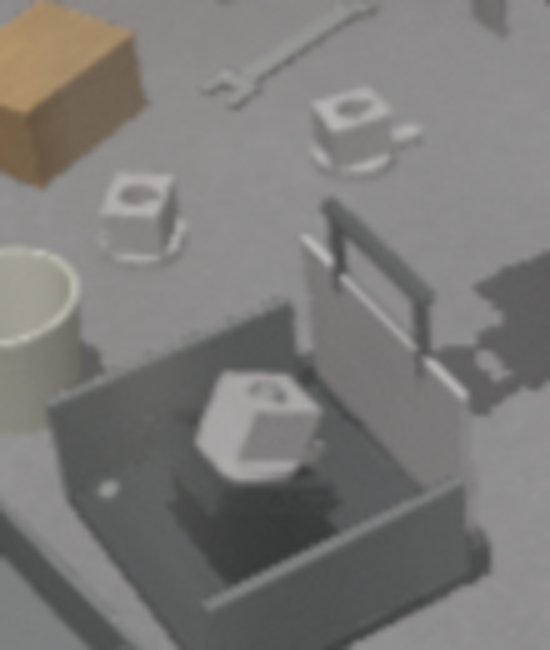

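View pics/w23.png

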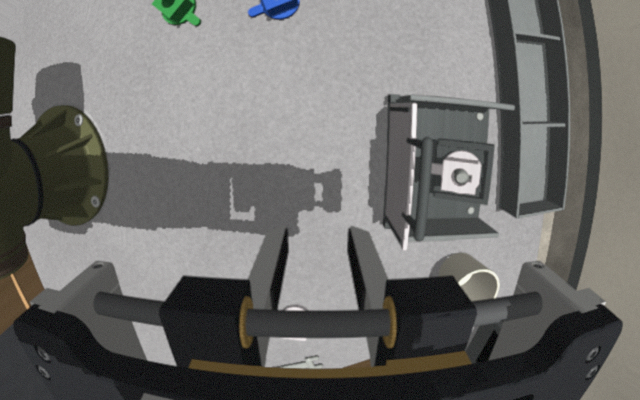

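View pics/t23c.png

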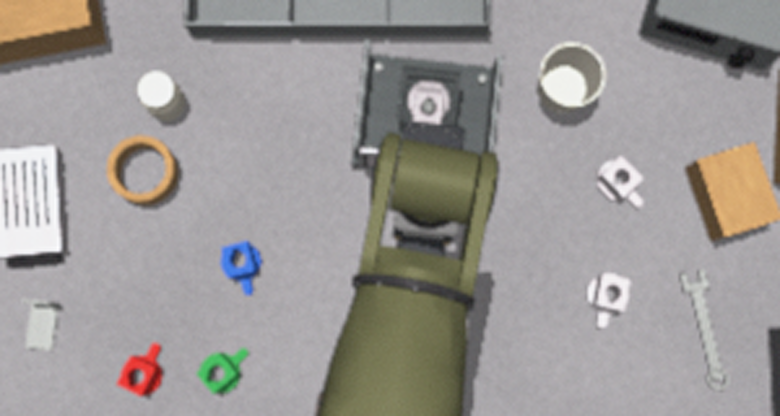

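Everything else is where it was, the door stands upright and the hub is on its shaft. One check on the door angle before I hand in.

```bash
python3 - <<'E'
from h import *
s,im=load('w23')
A=[plane('wrist',p,182,s) for p in((428,140),(419,237))]; m=(A[0]+A[1])/2
B=[plane('wrist',p,137,s) for p in((414,103),(406,246))]; n=(B[0]+B[1])/2
o=np.array([618.4,-74.5]); rx=np.array([np.cos(-.112),np.sin(-.112)])
for P,r in((m,160),(n,115)): d=(P[:2]-o)@rx; print(P,d,'theta',-d/r)
_,i0=load('s23') ; 
E
```

```text
[615.3122 -73.9538 182.    ] -3.1295136900283826 theta 0.01955946056267739
[615.0637 -71.4789 137.    ] -3.6530678756588206 theta 0.031765807614424525
```

The measured door angle is 0.02–0.03 rad, under the 0.1 limit. The robot is clear of everything, so I'm handing in.

```bash
python3 - <<'E'
from h import *
print(manip.sign_off()); s=manip.read_state(); print(s['clock'],s['wrist_force'])
E
```

```text
the job is handed in; nothing more can be done
None
the job is handed in; nothing more can be done
```

hub_b is fitted on the test shaft and released, the guard door is shut again, and I handed the job in at about 29 s. The sign-off gives no verdict, so this rests on my own checks.

**What I did:** I pinched the handle and pulled the door down to about 1.29 rad. hub_b was the grey hub on the left, the only one with its keyway opposite the ear. I gripped it across the flats and tilted it to about 30° in the fingers against the rig's cheek. I then slid it down the shaft onto the seat, released it, pressed it once with closed fingers, and closed the door by its handle.

**Last checks:**
- **Hub height:** the press met the boss's upper edge at z 125.7 mm, where 125.5 means fully home, and it held firm under 32 N.
- **Hub position:** the corner fit, taken just before that press, put the hub within 2 mm of the seat. The ear points to the low side.
- **Door:** it measures 0.02–0.03 rad, under the 0.1 limit.
- **Everything else:** the other two hubs and the bystanders visible in the last pictures look unmoved, and the wrist force was near zero.

**Disagreements:**
- The same corner fit gave a tilt of about 28° instead of 30°. That is inside its roughly 3° noise and within the 0.08 rad limit. I took no new tilt reading after the press.
- The shaft tip first appeared about 11 mm behind where the door's edge put it, because the door had been standing slightly ajar. I measured the rig again before fitting.
- Pushing the door onto its stop briefly read about 40 N in x (about 45 N in all) at the wrist. That is well under the 120 N wrist limit. The 40 N limit is for the arm and gripper body, and here only the fingers were on the handle.

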